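Fit the shelf bracket to the bar rack and lock it

ROBOT

A 6-joint arm with a two-finger parallel gripper is mounted at the origin on the work surface. World frame = base frame: x ahead of the robot, y to its left, z up, the work surface at z = 0. Lengths are in m, angles in degrees, forces in N, time in s.
With the tool pointing down it reaches from about 0.35 to 0.875 m from the base axis. Payload 4.2 kg.
Tool frame: the origin (TCP) lies at the very end of the fingers, on their centre line; the grasp point (between the pads) lies behind it (r.grip_point_offset is the z of the grasp point in the tool frame, in m); z points along the fingers, y is the direction in which the jaws open and shut (so a half turn about z gives the same grasp; the last joint's range is limited). The gripper opens to 87 mm and grips with 3 to 60 N. Pads are 19 mm wide; open, the fingers measure 117 mm over their backs; the gripper's body (75 mm by 190 mm) begins 51 mm behind the grasp point.
Start: joints at [88.098, 22.042, 0.453, 0, -68.411, -14.817], TCP at [0.18, 0.599, 0.223] pointing down, gripper open.
Joint ranges: [-179.83, 179.83], [-69.29, 118.12], [-61.27, 80.66], [-181.25, 117.63], [-171.15, -9.14], [-177.46, 177.46]. Speed limits (degrees/s): [159.86, 159.86, 180, 180, 180, 180].

INTERFACE

Orientations are given as a 3x3 rotation matrix whose columns are the frame's x, y, z axes.
In Python, from station import r, capture, workorder gives the robot as it stands. The module is installed in compiled form; this text tells all that it offers.
- The arm moves only by the shell command python3 -m crank 'ROWS'. ROWS is JSON, a list of rows, each an object with "delta_rot": the turn, a rotation vector about the tool's x, y, z in rad, a list of three; "linear": the shift along the tool's x, y, z in m, a list of three; "gripper": the opening in per cent of the stroke, from 0 (shut) to 100 (fully open). A call has 1 to 10 rows; each row shifts and turns the commanded pose from where the row before left it, along the tool's axes as they then stand; what a row does not reach is not made up. A row lasts 1/8 s, in which the tool goes at most 62.5 mm and 10.7 degrees, less where a joint would pass 70% of its speed; a pose out of reach is approached as far as the arm can. A call is refused whole if a number of a shift passes 0.0625 or a number of a turn 0.188, either way. A call with a gripper value outside its range is refused whole. The fingers move at their own pace and stop on an object; the grip force is fixed at half the most. Time passes only in rows, so rows that do not move let the fingers close. It gives the time, the measured TCP pose, the force and the opening at its end, in the units of the state.
- r.sense(): the state, without advancing time (a new reading comes with each control period).
- capture(name): name is "scene" or "top" or "wrist"; returns a dict with "img" (420x560x3 uint8, blue, green, red), "fx", "fy", "cx", "cy" (pixels), "world_from_camera" (4x4, takes a point from camera to world coordinates). Camera axes: x right, y down, z forward; pixel columns grow to the right and rows downward; lengths in m; the calibration is good to about 2 mm. A picture is of the moment at which its call begins. There is no depth.
- workorder.finish_job(): hands the job in, once; it reports no verdict.
The state is a dict: "time_s": time; "joints": joint angles; "joint_velocities": joint speeds; "effort": joint torques, N m; "tcp_pos": TCP position; "ee_rot": TCP orientation; "wrist_force": force on the tool from outside, world axes, zero at the start; "moment": the same for the moment, N m; "gripper_width": opening from 0.0 (shut) to 1.0 (fully open).
Only numpy, scipy, OpenCV 4.12 (cv2) and the standard library are available. Lean on these libraries where they do the work, as an engineer would, in place of code of your own. Each camera call takes 0.05 s, during which the arm holds its last target.

TASK

Fit the loose steel bracket to the slotted upright under the small wire shelf: pull the lock's black handle all the way out to the side, hook both claws of the bracket into the two slots, and press the bracket down until it is fully home. Then push the lock handle fully back in, let go, and leave the tub, bottle and mug where they stand.

Things in the scene. Friction and masses are not known exactly. Their poses are not given: they have to be found in the camera images.
- stand: Fixed stand: grey slotted upright (plate 60 mm wide, 6 thick, 400 tall; 25 mm deep side flanges behind) on a 12 mm foot, a wire shelf on top, two rear posts at (100, +-140) mm. Origin: on the counter under the middle of the upright's front face. x points horizontally from front to back through the plate, the way claws go in, away from the robot; y left, z up. Yaw within +-0.25 rad.
- upper_slot (a point): Middle of the upper slot's lower edge, on the upright's front face, 194 mm above the counter; axes as the stand's. The slot is 16 mm wide and 40 mm tall, up from here.
- lower_slot (a point): Same for the lower slot, 114 mm above the counter: 16 mm wide, 40 mm tall, up from here.
- shelf_edge (a point): Middle of the wire shelf's front edge, 50 mm before the upright's front face and 400 mm above the counter. The shelf is 300 mm wide and 150 mm deep, wires 400 to 411 mm high, so work close to the upright is under it: lean the tool's top back towards the robot by about 40 degrees.
- seat (a point): Where the bracket's origin must end: on the upright's front face, centre line, 190 mm above the counter; axes as the stand's. The claws pass the slots with the bracket's origin 21 mm (+-4) above this. Go in until the spine touches the plate; then it goes down 12 mm freely on to the stiff catch and must be pressed down the last 9 mm.
- bracket: Loose steel bracket, 0.4 kg, level on the rest at the start. Origin: centre of the spine's back face at the arm's mid-height. x points out of the back to the claws, z up. Arm: x -172 to 0, 26 mm wide (y), 20 tall, end lug 26 mm higher. Spine: 8 mm thick, 40 wide, z -95 to 30. Strut under the arm 8 mm thick, from the spine near z -85 to the arm near x -105. Two claws on the back.
- bracket_grip (a point): Good grasp: on the arm's axis at x = -60 mm of the bracket, across its 26 mm width (closing along the bracket's y); 120 mm above the counter at the start. Tilting the tool about the bracket's y is fine.
- bracket_claw (a point): Underside of the upper claw's tongue at the spine's back face, at (0, 0, 4) mm in the bracket's frame. The lower claw is the same 80 mm below. Tongue 8 mm wide, 14 tall; beyond 9 mm it has a hook, x 9 to 20 mm, reaching 16 mm below the tongue. Seated, it rests on the slot's lower edge.
- bracket_pad (a point): Middle of the top of the bracket's press pad (30 mm along x, 40 wide, ending at the spine's back face), at (-15, 0, 30) mm in the bracket's frame. Press straight down here, near the upright.
- rest: Fixed steel rest holding the bracket at the start: two upright cheeks along x (95 mm long, tops 110 mm high, 12 mm gap, 21 mm over both, so fingers pass outside them) on a 110 x 90 mm foot. Origin: centre of its underside. The bracket's arm lies on the cheeks along the rest's x, the bracket's origin at (75, 0, 120) mm. Left or right of the stand, yaw within +-0.3 rad.
- lock (a joint): Sliding lock bolt, m: 0 = home (bolt across the lower slot: it blocks an empty slot, or holds down a seated claw), 0.040 = fully out to the stand's +y. A stiff friction detent holds it wherever it is left; it takes about 5 N to move.
- lock_grip (a point): Grasp point on the lock's upright black handle: bar 18 mm thick along the stand's y (the sliding direction; close the fingers along it), 26 mm along x, 66 tall; the point is 22 mm below its top, 35 above the 10 mm rod, 170 above the counter, 14.5 mm behind the upright's front face. At home it is 99 mm to +y of the centre line, 46 mm clear of the rod's bush. It lies under the shelf.
- catch (a joint): Stiff white friction catch behind the upright, under the upper claw's hook, m: 0 = up, about 0.009 once the seated bracket has pushed it down. It takes about 7 N and stays where left; the bracket's weight alone does not move it.
- tub: Bystander: open white plastic tub 130 x 100 x 90 mm. Origin: centre of its underside.
- bottle: Bystander: amber bottle, 76 mm diameter, 240 mm tall. Origin: centre of its underside.
- jug: Bystander: clear mug, 90 mm diameter, 110 mm tall. Origin: centre of its underside.
Things that resemble listed ones, but are neither listed nor needed, are in the scene too. What is meant by the bracket is not yellow, and is the larger of those in its own colour.

How it is judged:
By the outcome, as a careful person would: the job done as asked, in the order asked, and still so for the second after the job is handed in, with the robot touching nothing.
It also fails if it takes over 70 s, if anything falls off the work surface, if the arm or the gripper's body presses on something with over 40 N, if the wrist force passes 120 N, or if a joint passes its speed limit or range.

## Working session

There is one attempt and no reset: what is moved stays moved. The work goes in short steps, Python scripts to look and compute and a shell command to move; the robot and the scene stay as the last step left them, time stands still between calls to the robot, and variables do not carry over. Pictures are saved under pics/ and viewed, and the job is handed in when it is done.

```bash
mkdir -p pics; ls; python3 - <<'E'
from station import r,capture,workorder
import cv2,numpy as np
s=r.sense();print(s, r.grip_point_offset)
for n in("scene","top","wrist"):
    c=capture(n);cv2.imwrite(f"pics/{n}0.png",c["img"]);print(n,c["fx"],c["fy"],c["cx"],c["cy"],np.round(c["world_from_camera"],4).tolist())
E
```

```text
pics
{'time_s': 0.0, 'joints': array([ 8.80964654e+01,  2.20906644e+01,  3.80567177e-01, -3.14561440e-02,
       -6.84124835e+01, -1.48164739e+01]), 'joint_velocities': array([-0.01694769, -0.01149474,  0.081962  ,  0.07002907, -0.00465584,
        0.03917822]), 'effort': array([ 1.36127313e-03, -3.90663528e+01,  1.87402600e+01,  4.21996862e+00,
        1.09625916e-02, -1.92436901e-04]), 'tcp_pos': array([0.17960632, 0.59800038, 0.22145963]), 'ee_rot': array([[ 9.57663812e-01, -2.87888321e-01, -5.81285463e-04],
       [-2.87888903e-01, -9.57661464e-01, -2.12124521e-03],
       [ 5.40070358e-05,  2.19878541e-03, -9.99997581e-01]]), 'wrist_force': array([-0.48876097, -0.25514861, -0.52975329]), 'moment': array([-4.28825662e-06,  2.61184269e-03, -8.47948966e-02]), 'gripper_width': 0.9973185874456287} -0.0187
scene 478.78805175081885 478.78805175081885 278.3924570314956 204.48412865668828 [[-0.148, 0.8627, -0.4836, 1.2445], [0.989, 0.1327, -0.0658, 0.1255], [0.0074, -0.488, -0.8728, 1.5903], [0.0, 0.0, 0.0, 1.0]]
top 451.2647136365258 451.2647136365258 273.93121879494794 208.25242359345333 [[-0.0261, -0.997, 0.0727, 0.4176], [-0.9993, 0.028, 0.0247, -0.0032], [-0.0267, -0.072, -0.997, 1.3914], [0.0, 0.0, 0.0, 1.0]]
wrist 316.61554722085526 316.61554722085526 277.39529516261047 205.7154335257191 [[-0.2874, -0.9115, -0.2943, 0.2626], [-0.9578, 0.2741, 0.0867, 0.5748], [0.0017, 0.3068, -0.9518, 0.3842], [0.0, 0.0, 0.0, 1.0]]
```

View pics/scene0.png

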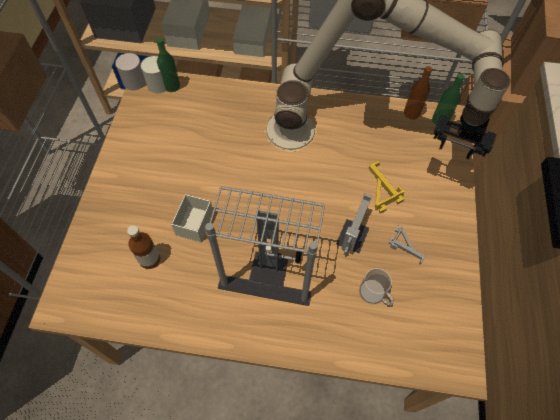

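View pics/top0.png

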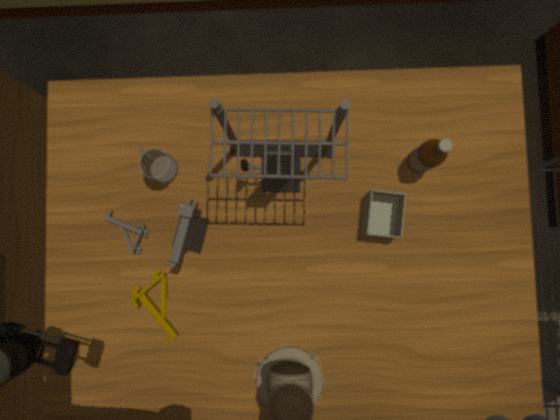

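View pics/wrist0.png

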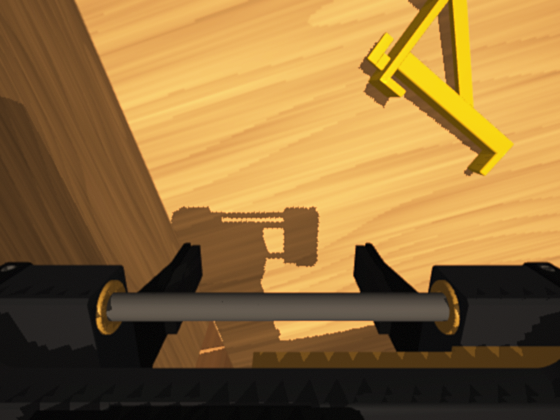

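Candidates for the bracket are the yellow one (top 155,310; excluded by colour), a small grey one lying flat (top 128,230), and the larger grey one on the rest (top 183,235). I choose the one on the rest and check it in crops.

```bash
cat > h.py <<'E'
import cv2,numpy as np
from station import r,capture,workorder
def ray(c,u,v):
    T=np.array(c["world_from_camera"]);d=np.array([(u-c["cx"])/c["fx"],(v-c["cy"])/c["fy"],1.]);return T[:3,3],T[:3,:3]@d
def onz(c,u,v,z):
    o,d=ray(c,u,v);return o+d*(z-o[2])/d[2]
def proj(c,p):
    T=np.linalg.inv(c["world_from_camera"]);q=T[:3,:3]@np.asarray(p)+T[:3,3];return np.array([c["fx"]*q[0]/q[2]+c["cx"],c["fy"]*q[1]/q[2]+c["cy"]])
def crop(c,u0,u1,v0,v1,k,name):
    cv2.imwrite("pics/"+name,cv2.resize(c["img"][v0:v1,u0:u1],None,fx=k,fy=k,interpolation=cv2.INTER_CUBIC))
E
python3 - <<'E'
from h import *
c=capture("top");crop(c,100,240,130,290,5,"t1.png")
crop(c,200,360,90,210,5,"t2.png")
c=capture("scene");crop(c,330,440,180,310,5,"s1.png");crop(c,200,340,180,310,5,"s2.png")
E
cd pics; python3 -c "
import cv2
a=cv2.imread('t1.png');print(a.shape)
for n in ['t1','t2','s1','s2']:
    a=cv2.imread(n+'.png');k=min(800/a.shape[1],600/a.shape[0],1);cv2.imwrite(n+'.png',cv2.resize(a,None,fx=k,fy=k));print(n,k)"
```

```text
(800, 700, 3)
t1 0.75
t2 1.0
s1 0.9230769230769231
s2 0.9230769230769231
```

View pics/t1.png

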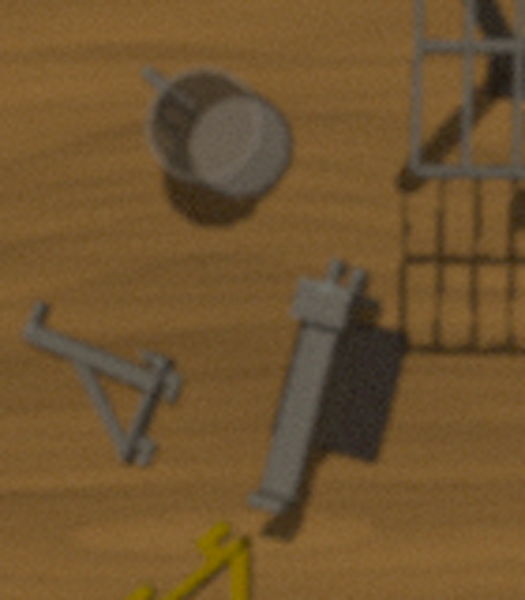

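View pics/t2.png

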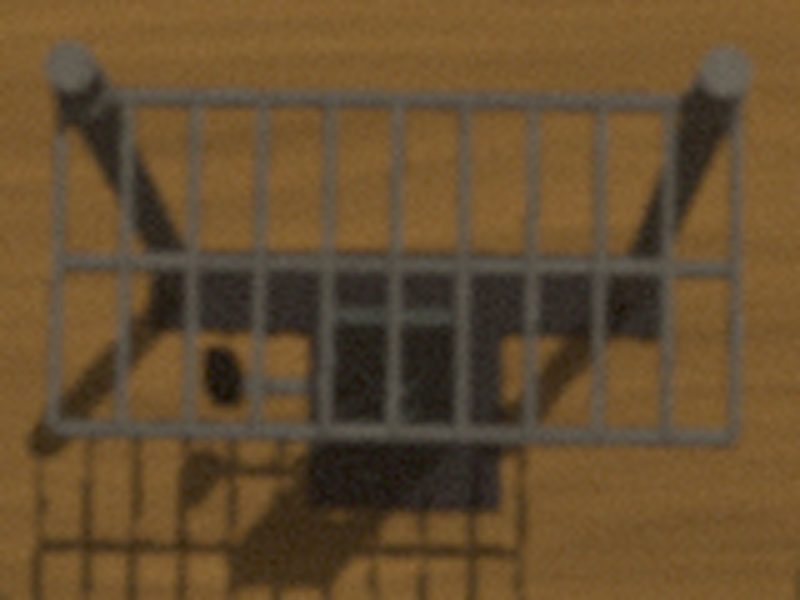

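View pics/s1.png

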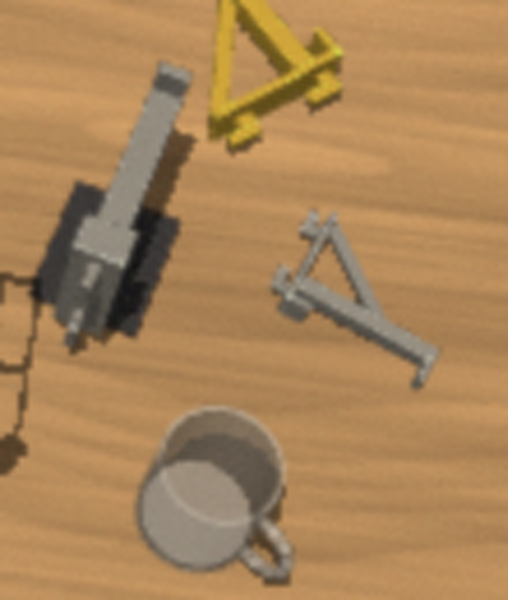

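View pics/s2.png

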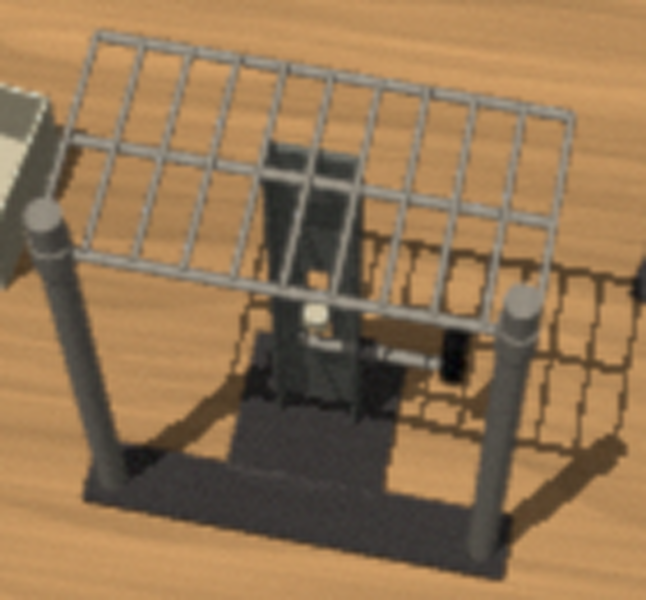

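```bash
python3 - <<'E'
from h import *
t=capture("top");s=capture("scene")
T1=lambda u,v:(100+u/3.75,130+v/3.75); T2=lambda u,v:(200+u/5,90+v/5)
k=600/130
S1=lambda u,v:(330+u/k,180+v/k); S2=lambda u,v:(200+u/k,180+v/k)
def tri(a,b):
    o1,d1=ray(t,*a);o2,d2=ray(s,*b)
    A=np.stack([d1,-d2],1);x=np.linalg.lstsq(A,o2-o1,rcond=None)[0]
    p,q=o1+d1*x[0],o2+d2*x[1];return (p+q)/2,np.linalg.norm(p-q)
print("shelf front +y",tri(T2(54,430),S2(572,118)))
print("shelf front -y",tri(T2(737,437),S2(98,37)))
z=.4055
F=[onz(t,*T2(54,430),z),onz(t,*T2(737,437),z),onz(t,*T2(62,98),z),onz(t,*T2(735,104),z)]
for f in F:print(f)
y=F[0]-F[1];print("yaw front",np.degrees(np.arctan2(-y[0],y[1])));y=F[2]-F[3];print("yaw rear",np.degrees(np.arctan2(-y[0],y[1])))
G=[onz(s,*S2(572,118),z),onz(s,*S2(98,37),z)];print(G);y=G[0]-G[1];print("yaw scene",np.degrees(np.arctan2(-y[0],y[1])))
print("foot front corners", onz(t,*T2(310,508),.012),onz(t,*T2(498,508),.012))
# handle top z .192
print("handle top", tri(T2(225,378),S2(455,340)), onz(t,*T2(222,380),.192),onz(s,*S2(455,335),.192))
# bracket
a=onz(t,*T1(321.5,330),.13);b=onz(t,*T1(281,490),.13);print(a,b,np.degrees(np.arctan2((a-b)[1],(a-b)[0])))
a=onz(s,*S1(117,221),.13);b=onz(s,*S1(168,93),.13);print(a,b,np.degrees(np.arctan2((a-b)[1],(a-b)[0])))
print("pad corners top",[np.round(onz(t,*T1(*p),.15),4) for p in [(300,275),(355,290),(345,330),(292,315)]])
print("pad corners scene",[np.round(onz(s,*S1(*p),.15),4) for p in [(75,250),(130,263),(138,230),(88,215)]])
print("mug",onz(t,*T1(220,135),.11),"tub",onz(t,385,214,.09),"bottle",onz(t,445,146,.24))
E
```

```text
shelf front +y (array([0.56614332, 0.1627013 , 0.39455622]), np.float64(0.0038783035287853753))
shelf front -y (array([ 0.55367157, -0.14007171,  0.39579109]), np.float64(0.005692868123377819))
[0.56481772 0.15896845 0.4055    ]
[ 0.55271147 -0.14156579  0.4055    ]
[0.71423444 0.15298621 0.4055    ]
[ 0.70134143 -0.14630249  0.4055    ]
yaw front -2.3067673210812822
yaw rear -2.4667106046450678
[array([0.57186186, 0.16424235, 0.4055    ]), array([ 0.5592277 , -0.13504483,  0.4055    ])]
yaw scene -2.417258486985401
foot front corners [0.57048525 0.06639343 0.012     ] [ 0.56713074 -0.04908272  0.012     ]
handle top (array([0.62597199, 0.10644796, 0.16678708]), np.float64(0.005863507066384717)) [0.62107745 0.10298571 0.192     ] [0.63270152 0.10914699 0.192     ]
[0.48898914 0.276984   0.13      ] [0.37038022 0.30877326 0.13      ] -15.003646985954116
[0.48580264 0.28796708 0.13      ] [0.37100599 0.318788   0.13      ] -15.028522496132055
pad corners top [array([0.5291, 0.2881, 0.15  ]), array([0.5168, 0.2473, 0.15  ]), array([0.4874, 0.2551, 0.15  ]), array([0.4996, 0.2943, 0.15  ])]
pad corners scene [array([0.5242, 0.2573, 0.15  ]), array([0.5285, 0.2974, 0.15  ]), array([0.5012, 0.3014, 0.15  ]), array([0.4945, 0.2645, 0.15  ])]
mug [0.64257391 0.35818106 0.11      ] tub [ 0.48694898 -0.28930924  0.09      ] bottle [ 0.64884981 -0.41644767  0.24      ]
```

```bash
cat >> h.py <<'E'
from scipy.spatial.transform import Rotation as Ro
SY=np.radians(-2.4)
def Rt(yaw,tilt):
    c,s=np.cos(yaw),np.sin(yaw);Z=np.array([[c,-s,0],[s,c,0],[0,0,1]])
    a=np.radians(tilt);x=[np.cos(a),0,np.sin(a)];z=[np.sin(a),0,-np.cos(a)]
    return Z@np.array([x,[0,-1,0],z]).T
def plan(gp,R,n=None):
    """rows to bring grasp point to gp with rotation R"""
    s=r.sense();R0=s["ee_rot"];p0=s["tcp_pos"];p=np.asarray(gp)-r.grip_point_offset*R[:,2]
    rv=Ro.from_matrix(R0.T@R).as_rotvec();d=R0.T@(p-p0)
    nn=max(np.linalg.norm(rv)/np.radians(10),np.linalg.norm(d)/.055)
    n=n or int(np.ceil(nn+.01)); dR=Ro.from_rotvec(rv/n).as_matrix();A=np.zeros((3,3));M=np.eye(3)
    for k in range(n):A+=M;M=M@dR
    t=np.linalg.solve(A,d)
    print("n",n,"lin",np.round(t,4).tolist(),"rot",np.round(rv/n,4).tolist(),"tot mm",np.round(d*1000,1).tolist(),"deg",np.round(np.degrees(rv),2).tolist())
def st():
    s=r.sense();g=s["tcp_pos"]+r.grip_point_offset*s["ee_rot"][:,2]
    print("t",round(s["time_s"],2),"tcp",np.round(s["tcp_pos"],4),"gp",np.round(g,4),"F",np.round(s["wrist_force"],1),"w",round(s["gripper_width"],3),"j",np.round(s["joints"],1))
E
python3 -c "
from h import *
plan([.545,.11,.28],Rt(SY,40))"
```

```text
n 12 lin [0.0383, 0.0345, 0.0083] rot [0.0073, 0.0579, -0.02] tot mm [502.0, 359.8, -43.2] deg [5.02, 39.79, -13.72]
```

```bash
python3 -m crank '[{"linear":[0.038,0.034,0.0],"delta_rot":[0.0073,0.058,-0.02],"gripper":60},{"linear":[0.038,0.034,0.008],"delta_rot":[0.0073,0.058,-0.02],"gripper":60},{"linear":[0.038,0.034,0.008],"delta_rot":[0.0073,0.058,-0.02],"gripper":60},{"linear":[0.038,0.034,0.008],"delta_rot":[0.0073,0.058,-0.02],"gripper":60},{"linear":[0.038,0.034,0.008],"delta_rot":[0.0073,0.058,-0.02],"gripper":60},{"linear":[0.038,0.034,0.008],"delta_rot":[0.0073,0.058,-0.02],"gripper":60},{"linear":[0.038,0.034,0.008],"delta_rot":[0.0073,0.058,-0.02],"gripper":60},{"linear":[0.038,0.034,0.008],"delta_rot":[0.0073,0.058,-0.02],"gripper":60},{"linear":[0.038,0.034,0.008],"delta_rot":[0.0073,0.058,-0.02],"gripper":60}]'; python3 -c "
from h import *
st();plan([.545,.11,.28],Rt(SY,40))"
```

```text
time_s: 1.48
tcp_pos: [0.4544, 0.2267, 0.2352]
ee_rot: [[0.859, -0.101, 0.502], [-0.096, -0.995, -0.036], [0.503, -0.017, -0.864]]
wrist_force: [0.1, 0.8, 0.9]
gripper_width: 0.601
t 1.48 tcp [0.4544 0.2267 0.2352] gp [0.445  0.2273 0.2514] F [0.1 0.8 0.9] w 0.601 j [ 55.   -0.8 -47.2  46.6 -36.5  -7.6]
n 3 lin [0.037, 0.036, 0.0117] rot [0.0068, 0.0568, -0.0195] tot mm [114.7, 105.6, 29.5] deg [1.17, 9.76, -3.35]
```

```bash
python3 -m crank '[{"linear":[0.037,0.036,0.0117],"delta_rot":[0.0068,0.057,-0.0195],"gripper":60},{"linear":[0.037,0.036,0.0117],"delta_rot":[0.0068,0.057,-0.0195],"gripper":60},{"linear":[0.037,0.036,0.0117],"delta_rot":[0.0068,0.057,-0.0195],"gripper":60},{"linear":[0,0,0],"delta_rot":[0,0,0],"gripper":60}]'; python3 -c "
from h import *
st();plan([.545,.11,.28],Rt(SY,40))
c=capture('wrist');cv2.imwrite('pics/w1.png',c['img'])
s=r.sense();print(proj(c,[.63,.107,.192]))"
```

```text
time_s: 1.98
tcp_pos: [0.5572, 0.1039, 0.2652]
ee_rot: [[0.766, -0.057, 0.641], [-0.043, -0.998, -0.037], [0.642, 0.001, -0.767]]
wrist_force: [-0.4, 0.7, 0.1]
gripper_width: 0.601
t 1.98 tcp [0.5572 0.1039 0.2652] gp [0.5452 0.1046 0.2796] F [-0.4  0.7  0.1] w 0.601 j [ 21.   -1.2 -51.8  82.3 -15.5 -11. ]
n 1 lin [-0.0001, -0.0056, -0.0007] rot [0.0106, 0.0015, -0.011] tot mm [-0.1, -5.6, -0.7] deg [0.61, 0.09, -0.63]
[270.27874339 197.6783666 ]
```

View pics/w1.png

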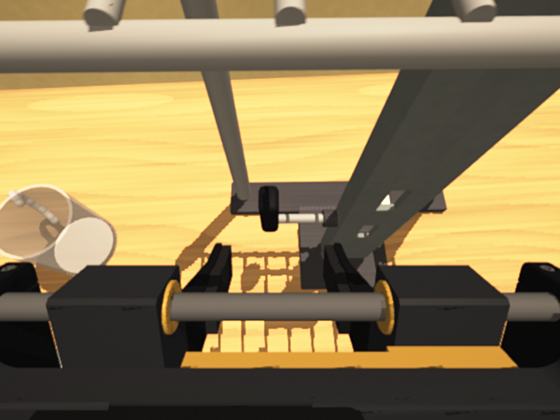

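```bash
cat > kin.py <<'E'
from h import *
from scipy.optimize import least_squares
from numpy import sin,cos,radians as rad
D=[([88.0965,22.0907,.3806,-.031,-68.412,-14.816],[.17961,.598,.22146],[-.0006,-.0021,-1.]),
([55.,-.8,-47.2,46.6,-36.5,-7.6],[.4544,.2267,.2352],[.502,-.036,-.864]),
([21.,-1.2,-51.8,82.3,-15.5,-11.],[.5572,.1039,.2652],[.641,-.037,-.767])]
def wr(P,q):
    a,h,L1,L2,e=P[:5];p=rad(q[1]-q[2]);b=rad(q[1])
    rr=a+L1*sin(b)+L2*cos(p)+e*sin(p);z=h+L1*cos(b)-L2*sin(p)+e*cos(p)
    return np.array([rr*cos(rad(q[0])),rr*sin(rad(q[0])),z])
def fk(P,q):
    # forearm frame: X fwd along forearm, Y left, Z up
    R=Ro.from_euler("ZY",[q[0],q[1]-q[2]],degrees=True)*Ro.from_euler("X",q[3],degrees=True)*Ro.from_euler("Y",-q[4],degrees=True)
    z=R.as_matrix()[:,0];return wr(P,q)+P[5]*z,z
def res(P):
    o=[]
    for q,p,z in D:
        f,zz=fk(P,q);o+=list(f-p)+list(.2*(zz-np.array(z)))
    return np.array(o+list(.003*(P-P0)))
P0=np.array([.0,.12,.45,.4,.0,.389])
P=least_squares(res,P0).x
lo=np.array([-179,-69,-61,-181,-171,-177.]);hi=np.array([179,118,80.6,117,-9.2,177.])
def ik(gp,R,q0):
    z=R[:,2];p=np.asarray(gp)+.0187*z
    f=lambda q:np.concatenate([(fk(P,np.r_[q,0])[0]-p)*10,fk(P,np.r_[q,0])[1]-z])
    s=least_squares(f,np.clip(q0[:5],lo[:5]-5,hi[:5]+5));return np.round(s.x,1),round(s.cost,5)
if __name__=="__main__":
    print(P,np.round(res(P)*1000,1))
E
python3 kin.py
```

```text
[-0.1399423  -6.09351579  3.19507788 -1.49848086  2.5143018  -0.45210381] [-1.599e+02  2.200e+00 -1.210e+01  2.000e-01 -0.000e+00  0.000e+00
 -1.560e+01  5.940e+01  7.570e+01 -1.416e+02  9.910e+01  0.000e+00
 -2.800e+01 -2.900e+01 -6.360e+01 -3.810e+01  9.870e+01 -1.000e-01
 -4.000e-01 -1.860e+01  8.200e+00 -5.700e+00  7.500e+00 -2.500e+00]
```

```bash
sed -i 's/from_euler("X",q\[3\]/from_euler("X",-q[3]/' kin.py; python3 kin.py
```

```text
[ 0.26105103  1.11672745  0.13547892  0.46235331 -0.36889964  0.50558711] [-1.598e+02  5.700e+00  1.500e+00  0.000e+00 -0.000e+00  0.000e+00
 -2.220e+01  9.600e+00 -9.000e+00  0.000e+00 -0.000e+00  0.000e+00
  1.530e+01 -2.750e+01  7.600e+00 -2.000e-01 -2.000e-01 -1.000e-01
  8.000e-01  3.000e+00 -9.000e-01  2.000e-01 -1.100e+00  3.000e-01]
```

```bash
python3 - <<'E'
s=open('kin.py').read()
s=s.replace("    return np.array([rr*cos(rad(q[0])),rr*sin(rad(q[0])),z])","    a1=rad(q[0]);d=P[6];return np.array([rr*cos(a1)-d*sin(a1),rr*sin(a1)+d*cos(a1),z])")
s=s.replace(".389])",".3,-.16])").replace("P0=np.array([.0,","P0=np.array([.0,")
open('kin.py','w').write(s)
E
sed -i 's/.003\*(P-P0)/.001*(P-P0)/' kin.py
python3 kin.py
```

```text
[ 0.12404239 -1.27117796  1.15326106 -0.18472684  0.587144    0.19278957
 -0.12341484] [-36.3   0.5  -3.    0.   -0.    0.  -23.8  27.9  18.9   0.   -0.    0.
  17.8 -70.1 -15.9  -0.2  -0.2  -0.1   0.1  -1.4   0.7  -0.6   0.6  -0.1
   0. ]
```

```bash
python3 - <<'E'
s=open('kin.py').read()
s=s.replace("d=P[6]","d=0")
s=s.replace('''z=R.as_matrix()[:,0];return wr(P,q)+P[5]*z,z''','''z=R.as_matrix()[:,0];return wr(P,q)+P[5]*z+P[6]*R.as_matrix()[:,1]+P[7]*R.as_matrix()[:,2],z''')
s=s.replace("-.16])","-.16,0])")
open('kin.py','w').write(s)
E
python3 kin.py
```

```text
[ 1.72351898e-03  1.65923027e-01  5.61791306e-01  4.22349495e-01
 -2.50912982e-03  3.06404303e-01 -1.59763727e-01 -1.48759503e-04] [-0.  -0.  -0.   0.  -0.   0.   0.1  0.   0.2  0.  -0.   0.  -0.1 -0.
 -0.2 -0.2 -0.2 -0.1  0.   0.   0.1  0.  -0.   0.   0.  -0. ]
```

```bash
cat >> kin.py <<'E'
def Rw(q):
    return (Ro.from_euler("ZY",[q[0],q[1]-q[2]],degrees=True)*Ro.from_euler("X",-q[3],degrees=True)*Ro.from_euler("Y",-q[4],degrees=True)).as_matrix()
def toolR(q):
    # columns: tool x,y,z ; wrist X = tool z
    B=np.array([[0,0,1.],[0,-1,0],[1,0,0]])  # tool x=wrist Z, y=-wrist Y, z=wrist X
    return Rw(q)@B@Ro.from_euler("z",SG*q[5]+OFF,degrees=True).as_matrix()
SG,OFF=1,0
def ik(gp,R,q0):
    p=np.asarray(gp)+.0187*R[:,2]
    f=lambda q:np.concatenate([(fk(P,q)[0]-p)*10,Ro.from_matrix(toolR(q).T@R).as_rotvec()])
    s=least_squares(f,q0);return s.x,s.cost
E
python3 - <<'E'
import kin;from kin import *
RR=[[[.95766,-.28789,-.0006],[-.28789,-.95766,-.0021],[0,.0022,-1]],[[0.859,-0.101,0.502],[-0.096,-0.995,-0.036],[0.503,-0.017,-0.864]],[[0.766,-0.057,0.641],[-0.043,-0.998,-0.037],[0.642,0.001,-0.767]]]
for (q,p,z),R in zip(D,RR):
    print(q[5],Ro.from_matrix(toolR(list(q[:5])+[0]).T@np.array(R)).as_rotvec(degrees=True))
E
```

```text
-14.816 [ 2.18163353e-03 -1.94087560e-03  1.04816793e+02]
-7.6 [ 1.79391928e-02 -6.41452754e-03  9.76223111e+01]
-11.0 [-5.70355206e-03  7.42973958e-02  1.01064708e+02]
```

```bash
sed -i 's/^SG,OFF=1,0/SG,OFF=-1,90/' kin.py; python3 - <<'E'
from kin import *
q=r.sense()["joints"];q0=q
def S(x,y,z): return np.array([.612,.009,0])+Ro.from_euler("z",-2.4,degrees=True).apply([x,y,z])
def show(n,gp,R,q0):
    q,c=ik(gp,R,q0);ok=np.all(q>lo)&np.all(q<hi);print(n,np.round(q,1),"%.0e"%c,ok);return q
for t in(25,30,35,40,45,50):
    a=show("handle %d"%t,S(.0145,.099,.17),Rt(SY,t),q);a=show(" out",S(.0145,.139,.17),Rt(SY,t),a)
s=np.array([20,22,0,0,-68,60.])
for t in(0,20,30,40):
    a=show("grasp %d"%t,[.467,.287,.12],Rt(np.radians(-15),t),s)
    b=show("place %d"%t,S(-.06,0,.23),Rt(SY,t),a)
    b=show("pl dn %d"%t,S(-.06,0,.19),Rt(SY,t),b)
    b=show("press %d"%t,S(-.015,0,.22),Rt(SY,t),b)
E
```

```text
handle 25 [ 26.8  17.3 -33.9  36.3 -20.3  28.6] 9e-24 True
 out [ 30.3  18.3 -32.8  38.  -21.8  23.9] 7e-18 True
handle 30 [ 15.7  15.7 -44.3  82.   -9.   -7.6] 1e-20 False
 out [ 21.8  16.7 -42.5  75.9 -12.2  -6.8] 5e-18 True
handle 35 [ -4.2  15.8 -36.9 157.9   2.6 -66.5] 5e-07 False
 out [  7.2  16.3 -43.1 126.4  -6.8 -44.4] 4e-25 False
handle 40 [ -4.7  15.8 -33.8 175.8   0.5 -84. ] 3e-04 False
 out [  -0.2   16.6  -26.5  191.6    7.1 -103.2] 8e-25 False
handle 45 [  -4.5   15.8  -30.7  193.8   -1.9 -102.3] 2e-04 False
 out [ -0.3  16.8 -37.7 170.8  -9.6 -82.5] 4e-22 False
handle 50 [  -5.6   16.2  -34.3  193.   -10.8 -100.8] 2e-16 False
 out [ -0.4  17.4 -39.5 174.6 -17.  -86.2] 1e-27 False
grasp 0 [ 48.5  21.6 -19.7   0.  -48.7  26.5] 2e-15 True
place 0 [ 18.   15.4 -10.9  -0.  -63.6  69.6] 2e-15 True
pl dn 0 [ 18.   17.5 -14.2   0.  -58.3  69.6] 5e-21 True
press 0 [ 16.4  20.2  -5.5   0.  -64.3  71.2] 2e-19 True
grasp 20 [ 54.5  17.3 -42.2  40.5 -29.6 -14.9] 5e-17 True
place 20 [ 21.9   6.6 -30.1  14.  -35.8  55.6] 2e-18 True
pl dn 20 [ 21.7   9.2 -34.4  16.7 -29.   52.5] 6e-18 True
press 20 [ 19.8  11.7 -25.   12.9 -35.4  58.5] 4e-16 True
grasp 30 [ 50.1  16.5 -51.6  74.3 -28.1 -44.1] 2e-22 True
place 30 [ 20.2   3.2 -44.6  38.8 -17.9  32.7] 2e-24 True
pl dn 30 [  6.3   6.  -53.6  80.2  -4.4   2.3] 1e-19 False
press 30 [ 18.1   8.4 -40.   38.  -16.5  35.2] 3e-18 True
grasp 40 [ 46.5  17.7 -55.9  97.8 -34.8 -64.1] 2e-23 True
place 40 [ -6.5   2.  -52.3 117.1   0.5 -23.8] 4e-03 False
pl dn 40 [-14.3   6.1 -46.4 158.9   1.2 -59.5] 9e-03 False
press 40 [ -9.9   7.3 -45.8 131.8   1.9 -35.9] 4e-03 False
```

```bash
cat > scan.py <<'E'
from kin import *
rng=np.random.default_rng(0)
def S(x,y,z): return np.array([.612,.009,0])+Ro.from_euler("z",-2.4,degrees=True).apply([x,y,z])
def sols(gp,R,n=60):
    out=[]
    for k in range(n):
        q0=np.array([rng.uniform(-40,60),rng.uniform(-20,60),rng.uniform(-60,40),rng.uniform(-180,115),rng.uniform(-90,-10),rng.uniform(-170,170)])
        q,c=ik(gp,R,q0)
        q[3]=(q[3]+242)%360-242; q[5]=(q[5]+180)%360-180
        if c<1e-8 and np.all(q>lo)&np.all(q<hi) and not any(np.abs(q-o).max()<1 for o in out): out.append(q)
    return out
if __name__=="__main__":
  F=np.diag([-1,-1,1.])
  for t in(20,30,35,40,45,50):
    for n,g in(("handle",S(.0145,.099,.17)),("hout",S(.0145,.139,.17)),("place",S(-.06,0,.225)),("pldn",S(-.06,0,.19)),("press",S(-.015,0,.22))):
        print(t,n,[np.round(q).astype(int).tolist() for q in sols(g,Rt(SY,t),25)])
E
python3 scan.py
```

```text
20 handle [[28, 19, -25, 20, -30, 44]]
20 hout [[31, 20, -24, 22, -31, 39]]
20 place [[22, 7, -31, 14, -35, 55]]
20 pldn [[22, 9, -34, 17, -29, 53]]
20 press [[20, 12, -25, 13, -35, 58]]
30 handle []
30 hout [[22, 17, -42, 76, -12, -7]]
30 place [[20, 4, -46, 41, -17, 31]]
30 pldn []
30 press [[18, 8, -40, 38, -17, 35]]
35 handle []
35 hout []
35 place []
35 pldn []
35 press []
40 handle []
40 hout []
40 place []
40 pldn []
40 press []
45 handle []
45 hout []
45 place []
45 pldn []
45 press []
50 handle [[-6, 16, -34, -167, -11, -101]]
50 hout []
50 place []
50 pldn []
50 press []
```

```bash
cat > scan2.py <<'E'
from scan import *
for n,g in(("handle",S(.0145,.099,.17)),("hout",S(.0145,.139,.17)),("place",S(-.06,0,.225)),("pldn",S(-.06,0,.19)),("press",S(-.015,0,.22))):
  for y in(-12,-6,0,6,12):
    print(n,y,end=" ")
    for t in(26,28,30,33,36,40,45):
        ss=[q for q in sols(g,Rt(SY+np.radians(y),t),14)]
        print(t,[np.round(q[[0,3,4]]).astype(int).tolist() for q in ss],end=" ")
    print()
E
time python3 scan2.py
```

```text
handle -12 26 [[27, 47, -23]] 28 [[25, 58, -21]] 30 [[22, 71, -18]] 33 [[17, 91, -16]] 36 [[12, 108, -16]] 40 [] 45 [] 
handle -6 26 [[26, 46, -20]] 28 [[24, 59, -17]] 30 [[19, 76, -14]] 33 [[11, 104, -11]] 36 [] 40 [] 45 [] 
handle 0 26 [[26, 42, -18]] 28 [[23, 57, -14]] 30 [] 33 [] 36 [] 40 [] 45 [] 
handle 6 26 [[26, 34, -17]] 28 [[23, 50, -12]] 30 [] 33 [] 36 [] 40 [] 45 [] 
handle 12 26 [[26, 24, -18]] 28 [[25, 34, -13]] 30 [] 33 [] 36 [] 40 [] 45 [] 
hout -12 26 [[31, 47, -26]] 28 [[30, 56, -23]] 30 [[27, 66, -21]] 33 [[23, 83, -20]] 36 [[19, 99, -19]] 40 [[15, 115, -21]] 45 [] 
hout -6 26 [[30, 46, -22]] 28 [[28, 57, -19]] 30 [[25, 71, -17]] 33 [[18, 94, -14]] 36 [[13, 113, -13]] 40 [] 45 [] 
hout 0 26 [[30, 43, -20]] 28 [[27, 57, -16]] 30 [[22, 76, -12]] 33 [] 36 [] 40 [] 45 [] 
hout 6 26 [[29, 37, -18]] 28 [[26, 52, -13]] 30 [] 33 [] 36 [] 40 [] 45 [] 
hout 12 26 [[29, 29, -18]] 28 [[28, 41, -13]] 30 [] 33 [] 36 [] 40 [] 45 [] 
place -12 26 [[23, 36, -27]] 28 [[22, 43, -24]] 30 [[20, 52, -21]] 33 [[15, 71, -16]] 36 [[5, 97, -11]] 40 [] 45 [] 
place -6 26 [[23, 31, -26]] 28 [
[... 612 characters left out ...]
20, 24, -18]] 28 [[19, 34, -13]] 30 [] 33 [] 36 [] 40 [] 45 [] 
pldn 12 26 [[20, 14, -20]] 28 [[20, 18, -16]] 30 [[19, 26, -11]] 33 [] 36 [] 40 [] 45 [] 
press -12 26 [[21, 34, -27]] 28 [[20, 42, -24]] 30 [[18, 51, -20]] 33 [[13, 71, -15]] 36 [[3, 99, -10]] 40 [] 45 [] 
press -6 26 [[20, 30, -25]] 28 [[20, 37, -22]] 30 [[18, 47, -18]] 33 [[10, 73, -11]] 36 [] 40 [] 45 [] 
press 0 26 [[20, 23, -25]] 28 [[19, 29, -21]] 30 [[18, 38, -17]] 33 [] 36 [] 40 [] 45 [] 
press 6 26 [[19, 16, -25]] 28 [[19, 20, -22]] 30 [[19, 26, -17]] 33 [] 36 [] 40 [] 45 [] 
press 12 26 [[18, 8, -27]] 28 [[18, 10, -24]] 30 [[18, 13, -20]] 33 [[18, 20, -13]] 36 [] 40 [] 45 [] 
real	3m11.361s
user	3m10.465s
sys	0m0.236s
```

```bash
python3 - <<'E'
from h import *
c=capture("scene");crop(c,190,350,70,270,3,"s3.png")
c=capture("top");crop(c,150,350,100,300,3,"t3.png")
E
```

```text
(no output)
```

View pics/s3.png

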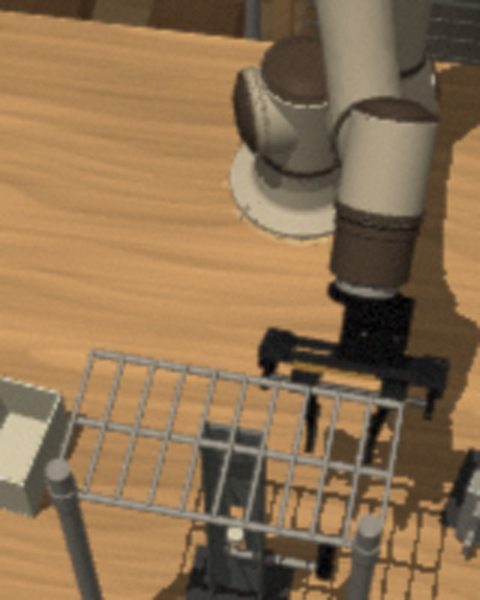

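View pics/t3.png

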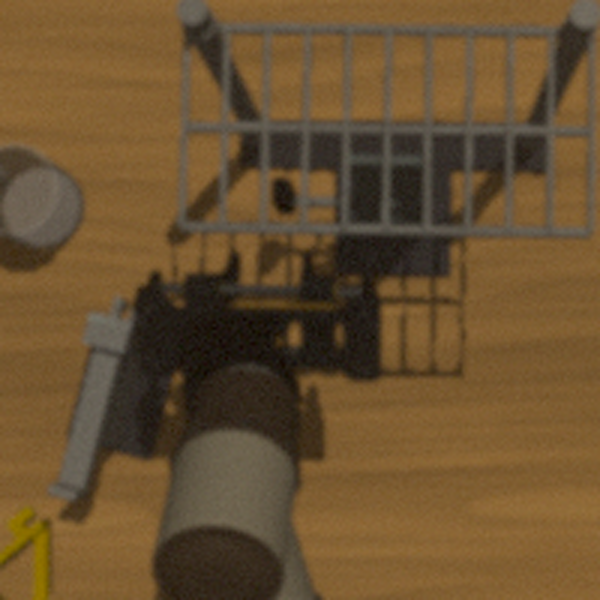

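```bash
python3 - <<'E'
from h import *
c=capture("wrist");crop(c,220,460,60,290,2.6,"w2.png")
def S(x,y,z): return np.array([.612,.009,0])+Ro.from_euler("z",-2.4,degrees=True).apply([x,y,z])
f=lambda p:(proj(c,S(*p))-[220,60])*2.6
for p in [(.0015,.099,.192),(.0275,.099,.192),(.0145,.09,.192),(.0145,.108,.192),(0,.03,.4),(0,-.03,.4),(0,.03,.012),(0,-.03,.012),(0,.03,.2),(0,-.03,.2),(-.05,.15,.4055)]:print(p,f(p).round(0))
E
```

```text
(0.0015, 0.099, 0.192) [156. 386.]
(0.0275, 0.099, 0.192) [155. 315.]
(0.0145, 0.09, 0.192) [182. 350.]
(0.0145, 0.108, 0.192) [129. 350.]
(0, 0.03, 0.4) [ 899. -406.]
(0, -0.03, 0.4) [1534. -408.]
(0, 0.03, 0.012) [283. 513.]
(0, -0.03, 0.012) [396. 512.]
(0, 0.03, 0.2) [372. 381.]
(0, -0.03, 0.2) [559. 380.]
(-0.05, 0.15, 0.4055) [-597.  -73.]
```

View pics/w2.png

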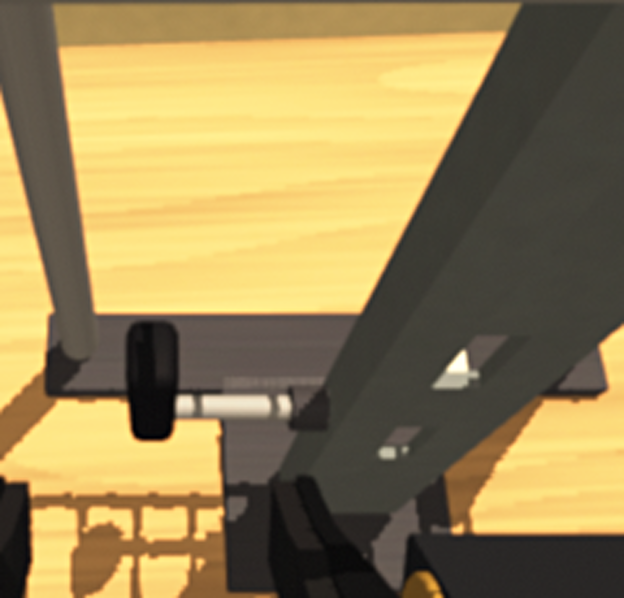

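```bash
cat >> kin.py <<'E'
def S(x,y,z): return np.array([.6105,.0097,0])+Ro.from_euler("z",-2.4,degrees=True).apply([x,y,z])
def path(tg,n=8):
    """straight SE3 path current->target; report min |j5| and max joint step per row"""
    s=r.sense();R0=s["ee_rot"];p0=s["tcp_pos"]-.0187*R0[:,2];q=s["joints"];gp,R=tg
    rv=Ro.from_matrix(R0.T@R).as_rotvec();Q=[q]
    for k in range(1,n+1):
        q,c=ik(p0+(gp-p0)*k/n,R0@Ro.from_rotvec(rv*k/n).as_matrix(),q);Q.append(q)
        if c>1e-6:print("fail at",k,c)
    Q=np.array(Q);print("end",Q[-1].round(1),"j5 max",Q[:,4].max().round(1),"max step",np.abs(np.diff(Q,axis=0)).max(0).round(1));return Q
E
python3 - <<'E'
from kin import *
for t,y,b in((28,-4,.0),(29,-4,.0),(29,-6,0),(30,-6,.0),(30,-8,0),(32,-8,0)):
    R=Rt(SY+np.radians(y),t);g=S(.009,.099,.168)
    pre=g-.12*R[:,2]
    q,c=ik(pre,R,r.sense()["joints"]);q1,c1=ik(g,R,q);q2,c2=ik(S(.009,.139,.168),R,q1)
    a=np.radians(t);cl=((.4-.168)*np.tan(a)-.059)*np.cos(a)
    print(t,y,q.round(0),q1.round(0),q2.round(0),"axis-shelf dist",round(cl,4),c+c1+c2<1e-8)
E
```

```text
28 -4 [ 34.   5. -34.  33. -34.  25.] [ 23.  16. -42.  62. -15.   3.] [ 27.  17. -40.  60. -18.   1.] axis-shelf dist 0.0568 True
29 -4 [ 34.   4. -36.  36. -32.  22.] [ 20.  16. -43.  71. -13.  -4.] [ 26.  17. -41.  67. -16.  -5.] axis-shelf dist 0.0609 True
29 -6 [ 34.   5. -35.  37. -33.  19.] [ 21.  16. -43.  70. -15.  -6.] [ 26.  17. -41.  66. -18.  -6.] axis-shelf dist 0.0609 True
30 -6 [ 34.   4. -37.  40. -32.  16.] [ 19.  16. -44.  79. -13. -12.] [ 24.  17. -42.  73. -16. -12.] axis-shelf dist 0.0649 True
30 -8 [ 35.   5. -37.  41. -33.  13.] [ 20.  16. -44.  77. -15. -13.] [ 25.  17. -42.  72. -18. -13.] axis-shelf dist 0.0649 True
32 -8 [ 34.   4. -40.  47. -30.   7.] [ 15.  16. -46.  93. -13. -25.] [ 22.  17. -44.  85. -16. -23.] axis-shelf dist 0.0729 True
```

```bash
python3 - <<'E'
from kin import *
R=Rt(SY+np.radians(-6),29);g=S(.009,.099,.168)-.1*R[:,2]
path((g,R));plan(g,R)
E
```

```text
end [ 32.8   6.5 -36.7  39.5 -30.2  17.1] j5 max -15.5 max step [2.9 1.  2.1 7.7 2.2 4.7]
n 2 lin [0.0038, -0.0015, 0.0192] rot [-0.0299, -0.0947, 0.043] tot mm [5.8, -2.3, 38.7] deg [-3.42, -10.86, 4.93]
```

```bash
python3 -m crank '[{"linear":[0.0019,-0.0008,0.0096],"delta_rot":[-0.015,-0.0474,0.0215],"gripper":45},{"linear":[0.0019,-0.0008,0.0096],"delta_rot":[-0.015,-0.0474,0.0215],"gripper":45},{"linear":[0.0019,-0.0008,0.0096],"delta_rot":[-0.015,-0.0474,0.0215],"gripper":45},{"linear":[0.0019,-0.0008,0.0096],"delta_rot":[-0.015,-0.0474,0.0215],"gripper":45},{"linear":[0,0,0],"delta_rot":[0,0,0],"gripper":45}]'; python3 - <<'E'
from kin import *
st();R=Rt(SY+np.radians(-6),29);g=S(.009,.099,.168)
path((g,R));plan(g,R)
c=capture('wrist');cv2.imwrite('pics/w3.png',c['img'])
print(proj(c,S(.0145,.099,.192)))
E
```

```text
time_s: 2.8
tcp_pos: [0.5846, 0.117, 0.2383]
ee_rot: [[0.866, -0.143, 0.48], [-0.125, -0.99, -0.069], [0.485, -0.0, -0.875]]
wrist_force: [-0.8, 0.5, 0.2]
gripper_width: 0.453
t 2.8 tcp [0.5846 0.117  0.2383] gp [0.5757 0.1183 0.2546] F [-0.8  0.5  0.2] w 0.453 j [ 33.1   6.6 -36.7  39.7 -30.1  16.8]
end [ 21.1  15.9 -43.2  69.9 -14.7  -5.6] j5 max -14.7 max step [2.3 1.2 0.8 6.5 1.9 4.8]
n 2 lin [0.0004, 0.0015, 0.0497] rot [-0.001, -0.0001, 0.0015] tot mm [0.8, 3.1, 99.5] deg [-0.11, -0.01, 0.17]
[282.45130208 201.73858744]
```

View pics/w3.png

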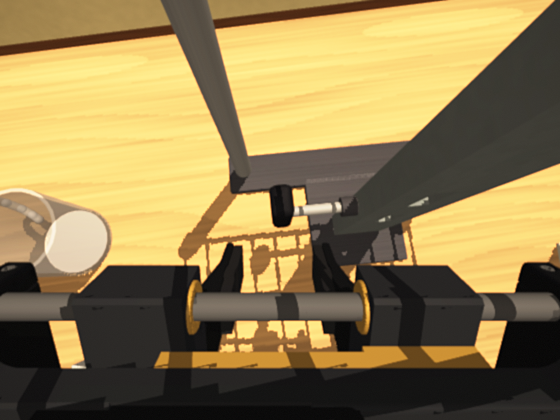

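```bash
python3 -m crank '[{"linear":[0,0.0005,0.0165],"delta_rot":[0,0,0],"gripper":45},{"linear":[0,0.0005,0.0165],"delta_rot":[0,0,0],"gripper":45},{"linear":[0,0.0005,0.0165],"delta_rot":[0,0,0],"gripper":45},{"linear":[0,0.0005,0.0165],"delta_rot":[0,0,0],"gripper":45},{"linear":[0,0.0005,0.0165],"delta_rot":[0,0,0],"gripper":45},{"linear":[0,0.0005,0.0165],"delta_rot":[0,0,0],"gripper":45},{"linear":[0,0,0],"delta_rot":[0,0,0],"gripper":45}]'; python3 - <<'E'
from kin import *
st()
c=capture('wrist');cv2.imwrite('pics/w4.png',c['img'])
c=capture("scene");crop(c,190,350,100,300,3,"s4.png")
E
```

```text
time_s: 3.72
tcp_pos: [0.6258, 0.1009, 0.1473]
ee_rot: [[0.869, -0.151, 0.472], [-0.131, -0.989, -0.075], [0.478, 0.004, -0.879]]
wrist_force: [-12.3, 0.9, -1.7]
gripper_width: 0.45
t 3.73 tcp [0.6258 0.1009 0.1473] gp [0.6169 0.1023 0.1638] F [-12.3   0.9  -1.7] w 0.45 j [ 20.7  15.5 -44.1  70.2 -14.6  -5.8]
```

View pics/w4.png

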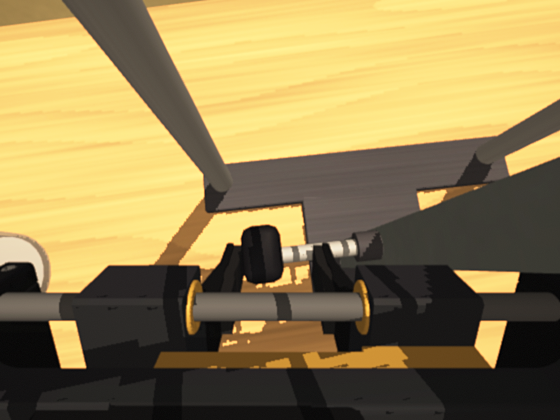

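View pics/s4.png

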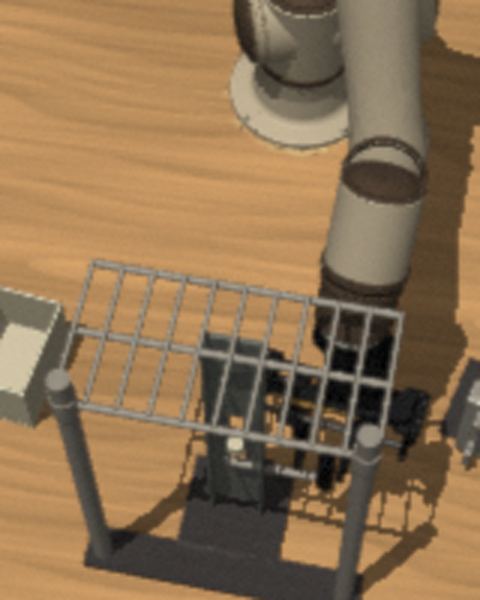

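```bash
python3 -m crank '[{"linear":[-0.006,0,-0.003],"delta_rot":[0,0,0],"gripper":45},{"linear":[0,0,0],"delta_rot":[0,0,0],"gripper":45}]'; python3 - <<'E'
from kin import *
st()
g=S(.004,.099,.168)
for t,y in((31,-9),(32,-10),(33,-12)):
    R=Rt(SY+np.radians(y),t);path((g,R));plan(g,R)
    q,c=ik(S(.004,.139,.168),R,r.sense()["joints"]);print(q.round(1),c)
E
```

```text
time_s: 4.08
tcp_pos: [0.6241, 0.1042, 0.152]
ee_rot: [[0.865, -0.146, 0.48], [-0.127, -0.989, -0.071], [0.485, 0.001, -0.874]]
wrist_force: [0.1, 0.2, 0.0]
gripper_width: 0.449
t 4.08 tcp [0.6241 0.1042 0.152 ] gp [0.6151 0.1056 0.1684] F [0.1 0.2 0. ] w 0.449 j [ 20.7  15.  -44.5  71.6 -14.4  -6.9]
end [ 18.   15.4 -45.5  84.4 -14.7 -20.1] j5 max -14.3 max step [0.5 0.2 0.2 2.1 0.1 2. ]
n 1 lin [0.0031, -0.0029, 0.0018] rot [-0.0258, 0.0342, 0.0457] tot mm [3.1, -2.9, 1.8] deg [-1.48, 1.96, 2.62]
[ 24.3  16.6 -43.5  77.9 -17.9 -19. ] 1.231760738455061e-22
end [ 16.7  15.3 -46.1  90.3 -14.9 -25.5] j5 max -14.2 max step [0.7 0.1 0.3 3.1 0.2 2.9]
n 1 lin [0.0034, -0.0027, 0.0018] rot [-0.0351, 0.0516, 0.0605] tot mm [3.4, -2.7, 1.8] deg [-2.01, 2.96, 3.47]
[ 23.3  16.6 -44.2  82.9 -18.1 -23.9] 1.458816145912675e-18
end [ 16.5  15.5 -46.3  93.2 -16.3 -30. ] j5 max -14.3 max step [0.9 0.1 0.4 3.9 0.5 3.8]
n 1 lin [0.0037, -0.0023, 0.0017] rot [-0.0536, 0.069, 0.0902] tot mm [3.7, -2.3, 1.7] deg [-3.07, 3.96, 5.17]
[ 23.2  16.8 -44.4  85.5 -19.5 -28.1] 1.813973588567656e-15
```

```bash
python3 -m crank '[{"linear":[-0.0009,-0.0099,-0.0005],"delta_rot":[0,0,0],"gripper":45},{"linear":[-0.0009,-0.0099,-0.0005],"delta_rot":[0,0,0],"gripper":45},{"linear":[-0.0009,-0.0099,-0.0005],"delta_rot":[0,0,0],"gripper":45},{"linear":[-0.0009,-0.0099,-0.0005],"delta_rot":[0,0,0],"gripper":45},{"linear":[-0.0009,-0.0099,-0.0005],"delta_rot":[0,0,0],"gripper":45},{"linear":[0,0,0],"delta_rot":[0,0,0],"gripper":45}]'; python3 - <<'E'
from kin import *
st()
c=capture('wrist');cv2.imwrite('pics/w5.png',c['img'])
E
```

```text
time_s: 4.82
tcp_pos: [0.6275, 0.1532, 0.152]
ee_rot: [[0.864, -0.149, 0.48], [-0.129, -0.989, -0.074], [0.486, 0.002, -0.874]]
wrist_force: [0.1, -4.5, 2.8]
gripper_width: 0.449
t 4.83 tcp [0.6275 0.1532 0.152 ] gp [0.6185 0.1545 0.1683] F [ 0.1 -4.5  2.8] w 0.449 j [ 27.3  16.6 -41.7  66.4 -18.2  -7.6]
```

View pics/w5.png

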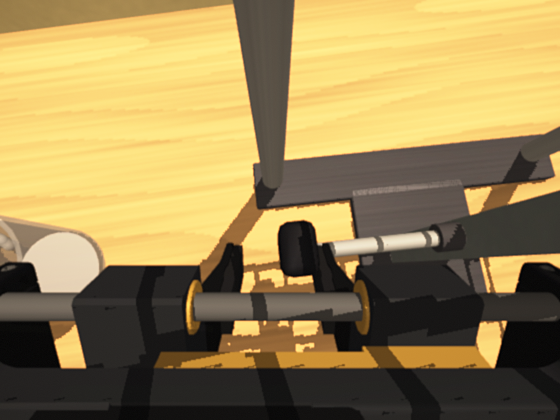

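```bash
python3 -m crank '[{"linear":[-0.0004,-0.004,-0.0002],"delta_rot":[0,0,0],"gripper":45},{"linear":[-0.0002,-0.002,-0.0001],"delta_rot":[0,0,0],"gripper":45},{"linear":[0,0,0],"delta_rot":[0,0,0],"gripper":45}]'; python3 -c "
from kin import *
st()"
```

```text
time_s: 5.25
tcp_pos: [0.6276, 0.1578, 0.1519]
ee_rot: [[0.864, -0.151, 0.48], [-0.131, -0.989, -0.075], [0.486, 0.002, -0.874]]
wrist_force: [0.0, -6.6, 3.3]
gripper_width: 0.453
t 5.25 tcp [0.6276 0.1578 0.1519] gp [0.6187 0.1592 0.1682] F [ 0.  -6.6  3.3] w 0.453 j [ 27.9  16.8 -41.4  65.9 -18.6  -7.7]
```

```bash
python3 -m crank '[{"linear":[-0.0003,-0.003,-0.0002],"delta_rot":[0,0,0],"gripper":45},{"linear":[0,0,0],"delta_rot":[0,0,0],"gripper":45}]';python3 -m crank '[{"linear":[-0.0003,-0.003,-0.0002],"delta_rot":[0,0,0],"gripper":45},{"linear":[0,0,0],"delta_rot":[0,0,0],"gripper":45}]'; python3 -c "
from kin import *
st()
c=capture('wrist');crop(c,220,480,190,300,3,'w6.png')"
```

```text
time_s: 5.5
tcp_pos: [0.6277, 0.1579, 0.1518]
ee_rot: [[0.864, -0.156, 0.479], [-0.133, -0.988, -0.081], [0.486, 0.006, -0.874]]
wrist_force: [2.4, -11.5, 3.9]
gripper_width: 0.453
time_s: 5.75
tcp_pos: [0.6277, 0.158, 0.1517]
ee_rot: [[0.864, -0.161, 0.478], [-0.136, -0.987, -0.087], [0.486, 0.01, -0.874]]
wrist_force: [4.1, -15.2, 4.0]
gripper_width: 0.45
t 5.75 tcp [0.6277 0.158  0.1517] gp [0.6188 0.1596 0.168 ] F [  4.1 -15.2   4. ] w 0.45 j [ 28.5  17.  -41.1  65.1 -19.6  -7.7]
```

View pics/w6.png

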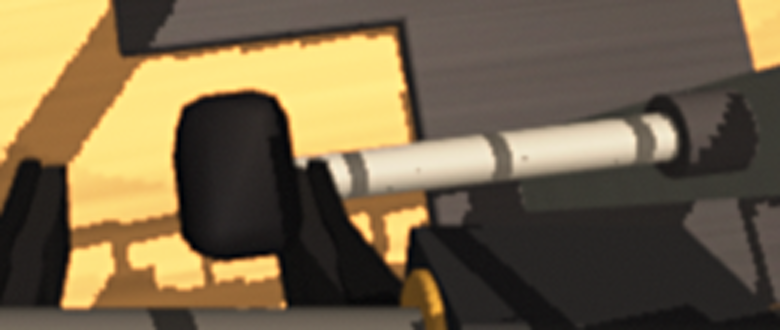

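```bash
python3 -m crank '[{"linear":[0.001,0.01,0.001],"delta_rot":[0,0,0],"gripper":45},{"linear":[0.0005,0.006,-0.005],"delta_rot":[0,0,0],"gripper":45},{"linear":[0,0,-0.03],"delta_rot":[0,0,0],"gripper":45},{"linear":[0,0,-0.04],"delta_rot":[0,0,0],"gripper":60},{"linear":[0,0,-0.05],"delta_rot":[0,0,0],"gripper":60},{"linear":[0,0,0],"delta_rot":[0,0,0],"gripper":60}]'; python3 - <<'E'
from kin import *
st()
R=Rt(np.radians(-15),28);g=np.array([.469,.284,.12])-.1*R[:,2]
print(g);path((g,R));plan(g,R)
c=capture('wrist');cv2.imwrite('pics/w7.png',c['img'])
E
```

```text
time_s: 6.55
tcp_pos: [0.5673, 0.1617, 0.2657]
ee_rot: [[0.862, -0.143, 0.486], [-0.129, -0.99, -0.063], [0.49, -0.008, -0.871]]
wrist_force: [-0.2, 0.7, -1.1]
gripper_width: 0.589
t 6.55 tcp [0.5673 0.1617 0.2657] gp [0.5583 0.1629 0.282 ] F [-0.2  0.7 -1.1] w 0.589 j [ 39.5   5.  -34.2  37.7 -35.9  14.1]
[0.42365253 0.29615082 0.20829476]
end [ 63.7   7.7 -43.2  43.5 -41.9 -22.5] j5 max -35.9 max step [3.1 0.9 2.  1.9 0.9 5.4]
n 4 lin [-0.0435, -0.0261, -0.0027] rot [-0.0159, -0.0058, 0.025] tot mm [-169.8, -110.9, -9.7] deg [-3.65, -1.34, 5.72]
```

View pics/w7.png

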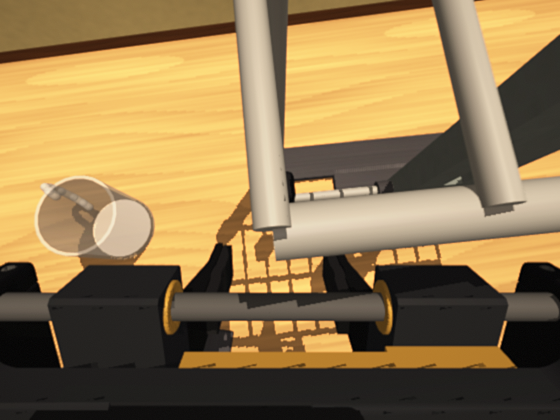

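```bash
python3 -m crank '[{"linear":[-0.0345,-0.0212,-0.004],"delta_rot":[-0.0127,-0.0115,0.02],"gripper":75},{"linear":[-0.0345,-0.0212,-0.004],"delta_rot":[-0.0127,-0.0115,0.02],"gripper":75},{"linear":[-0.0345,-0.0212,-0.004],"delta_rot":[-0.0127,-0.0115,0.02],"gripper":75},{"linear":[-0.0345,-0.0212,-0.004],"delta_rot":[-0.0127,-0.0115,0.02],"gripper":75},{"linear":[-0.0345,-0.0212,-0.004],"delta_rot":[-0.0127,-0.0115,0.02],"gripper":75},{"linear":[0,0,0],"delta_rot":[0,0,0],"gripper":75}]'; python3 - <<'E'
from kin import *
st()
c=capture('wrist');cv2.imwrite('pics/w8.png',c['img'])
c=capture("top");crop(c,150,350,100,300,3,"t4.png")
E
```

```text
time_s: 7.35
tcp_pos: [0.4274, 0.295, 0.1957]
ee_rot: [[0.872, -0.259, 0.415], [-0.228, -0.966, -0.125], [0.433, 0.014, -0.901]]
wrist_force: [-0.0, 0.4, 0.0]
gripper_width: 0.748
t 7.35 tcp [0.4274 0.295  0.1957] gp [0.4196 0.2973 0.2126] F [-0.   0.4  0. ] w 0.748 j [ 64.3   7.7 -40.4  37.8 -44.3 -17.2]
```

View pics/w8.png

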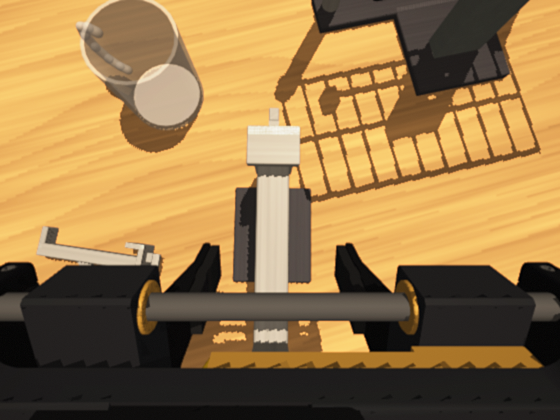

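View pics/t4.png

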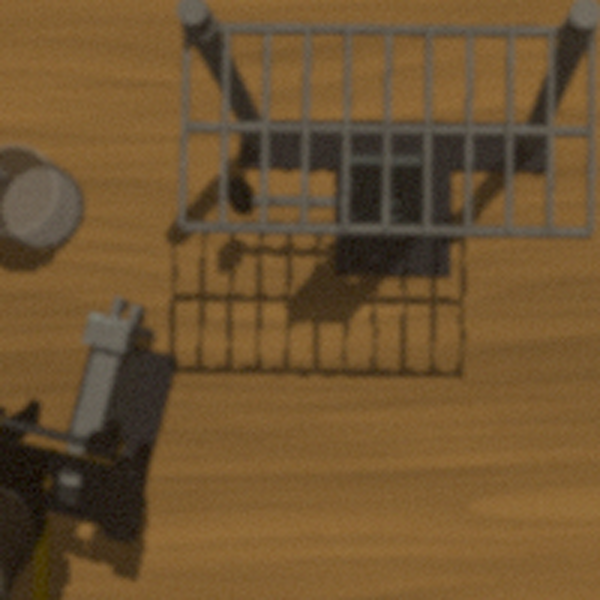

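```bash
python3 - <<'E'
from kin import *
c=capture('wrist');crop(c,225,325,90,300,2.8,'w9.png')
for p in[(247,128),(299,128),(299,164),(247,164)]:print(onz(c,*p,.15).round(4))
a=(onz(c,256,180,.13)+onz(c,288.5,180,.13))/2;b=(onz(c,254,288,.13)+onz(c,289,288,.13))/2
print(np.linalg.norm(onz(c,256,180,.13)-onz(c,288.5,180,.13)));print(a,b,np.degrees(np.arctan2(*(a-b)[1::-1])))
E
```

```text
[0.5297 0.2903 0.15  ]
[0.5195 0.2522 0.15  ]
[0.4925 0.2598 0.15  ]
[0.5025 0.2973 0.15  ]
0.026189811721707288
[0.49015022 0.28121087 0.13      ] [0.40838965 0.30383261 0.13      ] -15.465846486590154
```

View pics/w9.png

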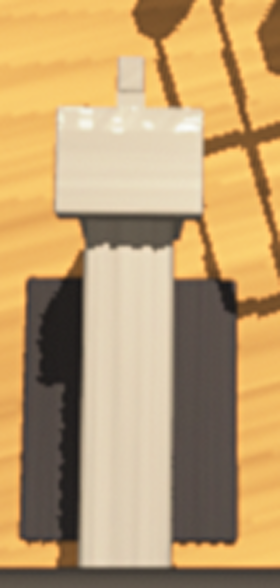

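```bash
python3 - <<'E'
from kin import *
R=Rt(np.radians(-15.3),26);g=np.array([.4676,.2868,.12])
path((g,R));plan(g,R,6)
E
```

```text
end [ 52.3  16.7 -48.4  60.8 -27.7 -33.1] j5 max -27.7 max step [2.  1.2 1.  4.4 2.2 3.1]
n 6 lin [0.0003, -0.0009, 0.0175] rot [0.0019, 0.0009, 0.0009] tot mm [2.0, -5.6, 105.0] deg [0.64, 0.3, 0.32]
```

```bash
python3 -m crank '[{"linear":[0.0003,-0.0009,0.0175],"delta_rot":[0.002,0.001,0.001],"gripper":75},{"linear":[0.0003,-0.0009,0.0175],"delta_rot":[0.002,0.001,0.001],"gripper":75},{"linear":[0.0003,-0.0009,0.0175],"delta_rot":[0.002,0.001,0.001],"gripper":75},{"linear":[0.0003,-0.0009,0.0175],"delta_rot":[0.002,0.001,0.001],"gripper":75},{"linear":[0.0003,-0.0009,0.0175],"delta_rot":[0.002,0.001,0.001],"gripper":75},{"linear":[0.0003,-0.0009,0.0175],"delta_rot":[0.002,0.001,0.001],"gripper":75},{"linear":[0,0,0],"delta_rot":[0,0,0],"gripper":75}]'; python3 - <<'E'
from kin import *
st()
R=Rt(np.radians(-15.3),26);g=np.array([.4676,.2868,.12]);plan(g,R)
c=capture('wrist');cv2.imwrite('pics/w10.png',c['img'])
E
```

```text
time_s: 8.38
tcp_pos: [0.4762, 0.2831, 0.1029]
ee_rot: [[0.866, -0.267, 0.423], [-0.239, -0.964, -0.117], [0.439, 0.001, -0.899]]
wrist_force: [0.0, -0.6, -0.1]
gripper_width: 0.748
t 8.38 tcp [0.4762 0.2831 0.1029] gp [0.4683 0.2853 0.1197] F [ 0.  -0.6 -0.1] w 0.748 j [ 52.2  16.5 -48.6  60.7 -27.7 -33.1]
n 1 lin [-0.0009, -0.0013, -0.0007] rot [0.0018, -0.0003, -0.0025] tot mm [-0.9, -1.3, -0.7] deg [0.1, -0.02, -0.14]
```

View pics/w10.png

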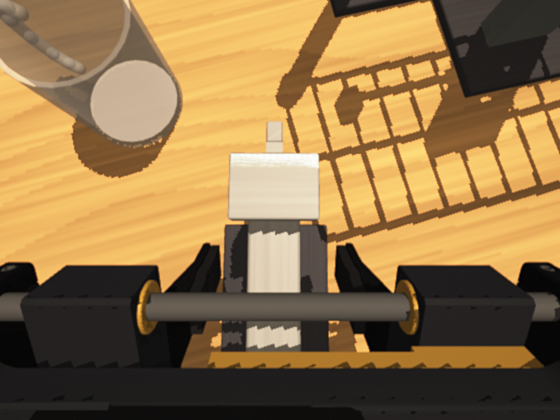

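```bash
python3 -m crank '[{"linear":[0,-0.0013,0],"delta_rot":[0,0,0],"gripper":60},{"linear":[0,0,0],"delta_rot":[0,0,0],"gripper":10},{"linear":[0,0,0],"delta_rot":[0,0,0],"gripper":10},{"linear":[0,0,0],"delta_rot":[0,0,0],"gripper":10},{"linear":[0,0,0],"delta_rot":[0,0,0],"gripper":10},{"linear":[0,0,0],"delta_rot":[0,0,0],"gripper":10},{"linear":[0,0,0],"delta_rot":[0,0,0],"gripper":10}]'; python3 - <<'E'
from kin import *
st()
c=capture('wrist');cv2.imwrite('pics/w11.png',c['img'])
for p in[(230,154),(318,154),(318,218),(230,218)]:print(onz(c,*p,.15).round(4))
E
```

```text
time_s: 9.3
tcp_pos: [0.476, 0.2861, 0.1041]
ee_rot: [[0.866, -0.265, 0.425], [-0.238, -0.964, -0.115], [0.44, -0.001, -0.898]]
wrist_force: [-3.7, -2.6, 4.5]
gripper_width: 0.293
t 9.3 tcp [0.476  0.2861 0.1041] gp [0.4681 0.2882 0.1209] F [-3.7 -2.6  4.5] w 0.293 j [ 52.5  16.5 -48.4  60.6 -27.9 -33. ]
[0.5299 0.2947 0.15  ]
[0.5194 0.2566 0.15  ]
[0.4917 0.2647 0.15  ]
[0.5018 0.3018 0.15  ]
```

View pics/w11.png

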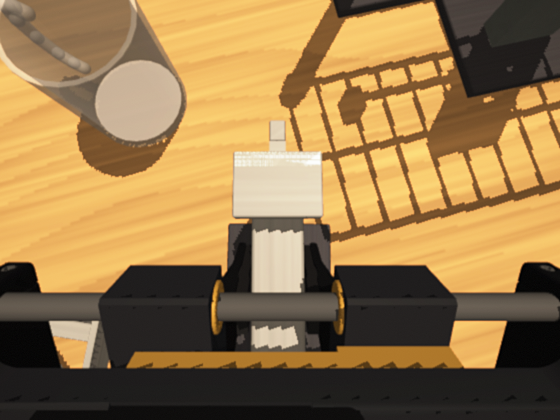

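```bash
cat >> kin.py <<'E'
BR=Ro.from_euler("z",-15.3,degrees=True).as_matrix()
def gr():
    """grasp frame: bracket origin & rot in tool frame, from file"""
    import json;d=json.load(open("grasp.json"));return np.array(d["o"]),np.array(d["R"])
def bp():
    s=r.sense();o,Rb=gr();p=s["tcp_pos"]+s["ee_rot"]@o;Rw_=s["ee_rot"]@Rb
    q=Ro.from_euler("z",2.4,degrees=True).apply(p-np.array([.6105,.0097,0]))
    e=Ro.from_matrix(Ro.from_euler("z",2.4,degrees=True).as_matrix()@Rw_).as_euler("ZYX",degrees=True)
    print("bracket in stand mm",(q*1000).round(1),"yaw/pitch/roll",e.round(2));return p,Rw_
def bplan(x,y,z,n=None):
    o,Rb=gr();Rs=Ro.from_euler("z",-2.4,degrees=True).as_matrix();R=Rs@Rb.T
    p=S(x,y,z)-R@o; g=p-.0187*R[:,2]
    path((g,R));plan(g,R,n)
E
python3 - <<'E'
from kin import *
import json
c=capture('wrist');s=r.sense()
b=onz(c,277.5,152,.1505);f=onz(c,277.5,217,.1505);print(b,f,np.linalg.norm(b-f))
X=BR[:,0]; m=(b+f)/2+.015*X; o=m.copy();o[2]=.1205;print(o, "gp->o",BR.T@(o-(s["tcp_pos"]-.0187*s["ee_rot"][:,2])))
R=s["ee_rot"];json.dump(dict(o=(R.T@(o-s["tcp_pos"])).tolist(),R=(R.T@BR).tolist()),open("grasp.json","w"))
bp()
d=R.T@np.array([0,0,.1]);print("up100",d)
E
```

```text
[0.52497431 0.27391712 0.1505    ] [0.49670894 0.28166035 0.1505    ] 0.029306798975835113
[0.52530999 0.27383064 0.1205    ] gp->o [ 0.05896605  0.00123243 -0.00039959]
bracket in stand mm [-96.2 260.3 120.5] yaw/pitch/roll [-12.9   0.    0. ]
up100 [ 0.04400718 -0.00013058 -0.08979616]
```

```bash
python3 - <<'E'
from kin import *
import json
s=r.sense();R=s["ee_rot"];gp=s["tcp_pos"]-.0187*R[:,2]
o=gp+BR@np.array([.0595,0,-.0004]);json.dump(dict(o=(R.T@(o-s["tcp_pos"])).tolist(),R=(R.T@BR).tolist()),open("grasp.json","w"))
E
python3 -m crank '[{"linear":[0.0088,0,-0.018],"delta_rot":[0,0,0],"gripper":10},{"linear":[0.0088,0,-0.018],"delta_rot":[0,0,0],"gripper":10},{"linear":[0.0088,0,-0.018],"delta_rot":[0,0,0],"gripper":10},{"linear":[0.0088,0,-0.018],"delta_rot":[0,0,0],"gripper":10},{"linear":[0.0088,0,-0.018],"delta_rot":[0,0,0],"gripper":10},{"linear":[0,0,0],"delta_rot":[0,0,0],"gripper":10}]'; python3 - <<'E'
from kin import *
st();bp();bplan(-.065,0,.213)
c=capture('wrist');cv2.imwrite('pics/w12.png',c['img'])
E
```

```text
time_s: 10.15
tcp_pos: [0.4762, 0.288, 0.2046]
ee_rot: [[0.866, -0.263, 0.425], [-0.239, -0.965, -0.11], [0.439, -0.006, -0.898]]
wrist_force: [-0.2, 0.2, -4.5]
gripper_width: 0.295
t 10.15 tcp [0.4762 0.288  0.2046] gp [0.4682 0.2901 0.2214] F [-0.2  0.2 -4.5] w 0.295 j [ 58.2   9.5 -37.1  38.8 -42.1 -12.6]
bracket in stand mm [-95.8 261.  221. ] yaw/pitch/roll [-12.8    0.04   0.27]
end [ 25.1  -1.4 -49.1  32.7 -22.1  34.2] j5 max -22.1 max step [ 4.6  2.2  3.2  4.8  2.8 10.2]
n 5 lin [0.0113, 0.0533, 0.0071] rot [0.0188, -0.0, -0.0406] tot mm [77.5, 259.1, 45.1] deg [5.39, -0.01, -11.62]
```

View pics/w12.png

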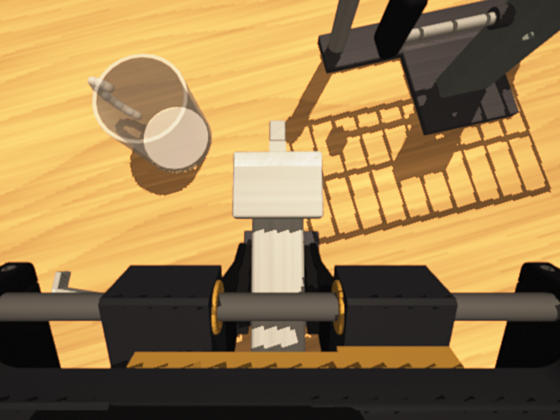

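```bash
python3 -c "
from kin import *
bplan(-.065,0,.213,9)"
```

```text
end [ 25.1  -1.4 -49.1  32.7 -22.1  34.2] j5 max -22.1 max step [ 4.6  2.2  3.2  4.8  2.8 10.2]
n 9 lin [0.0061, 0.0296, 0.0037] rot [0.0108, 0.0001, -0.0225] tot mm [78.0, 257.9, 44.7] deg [5.55, 0.06, -11.58]
```

```bash
python3 -m crank '[{"linear":[0.0061,0.0296,0.0037],"delta_rot":[0.0108,0,-0.0225],"gripper":10},{"linear":[0.0061,0.0296,0.0037],"delta_rot":[0.0108,0,-0.0225],"gripper":10},{"linear":[0.0061,0.0296,0.0037],"delta_rot":[0.0108,0,-0.0225],"gripper":10},{"linear":[0.0061,0.0296,0.0037],"delta_rot":[0.0108,0,-0.0225],"gripper":10},{"linear":[0.0061,0.0296,0.0037],"delta_rot":[0.0108,0,-0.0225],"gripper":10},{"linear":[0.0061,0.0296,0.0037],"delta_rot":[0.0108,0,-0.0225],"gripper":10},{"linear":[0.0061,0.0296,0.0037],"delta_rot":[0.0108,0,-0.0225],"gripper":10},{"linear":[0.0061,0.0296,0.0037],"delta_rot":[0.0108,0,-0.0225],"gripper":10},{"linear":[0.0061,0.0296,0.0037],"delta_rot":[0.0108,0,-0.0225],"gripper":10},{"linear":[0,0,0],"delta_rot":[0,0,0],"gripper":10}]'; python3 - <<'E'
from kin import *
st();bp();bplan(-.04,0,.213)
c=capture('wrist');cv2.imwrite('pics/w13.png',c['img'])
c=capture("scene");crop(c,200,340,180,310,4.6,"s5.png")
c=capture("top");crop(c,210,350,90,230,4.2,"t5.png")
E
```

```text
time_s: 11.45
tcp_pos: [0.4934, 0.0115, 0.1959]
ee_rot: [[0.899, -0.047, 0.436], [-0.042, -0.999, -0.021], [0.436, 0.001, -0.9]]
wrist_force: [0.2, 0.1, -3.1]
gripper_width: 0.297
t 11.45 tcp [0.4934 0.0115 0.1959] gp [0.4852 0.0119 0.2127] F [ 0.2  0.1 -3.1] w 0.297 j [ 24.9  -1.4 -48.9  32.1 -22.4  34.7]
bracket in stand mm [-65.8  -3.3 212. ] yaw/pitch/roll [-0.23  0.24 -0.12]
end [ 23.6   1.3 -45.9  31.1 -21.9  37. ] j5 max -21.9 max step [0.2 0.3 0.4 0.2 0.1 0.3]
n 1 lin [0.0235, -0.0032, 0.0106] rot [0.0036, 0.0043, -0.0028] tot mm [23.5, -3.2, 10.6] deg [0.21, 0.24, -0.16]
```

View pics/w13.png

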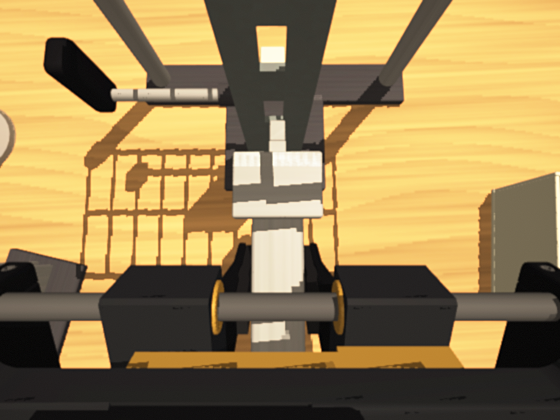

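View pics/s5.png

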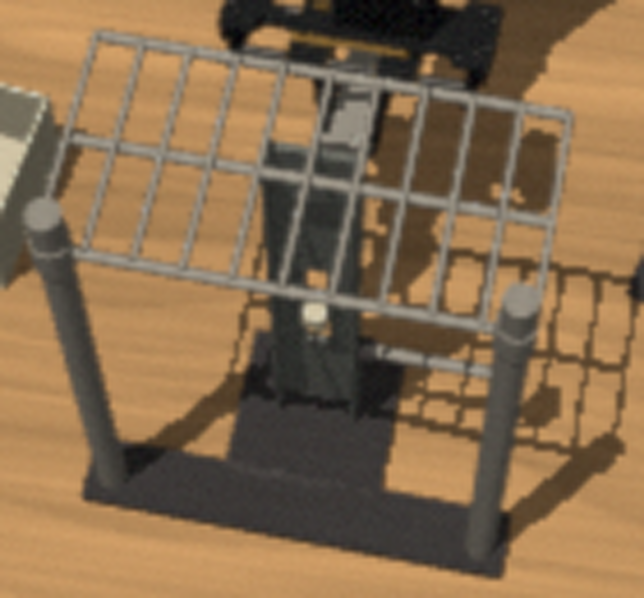

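View pics/t5.png

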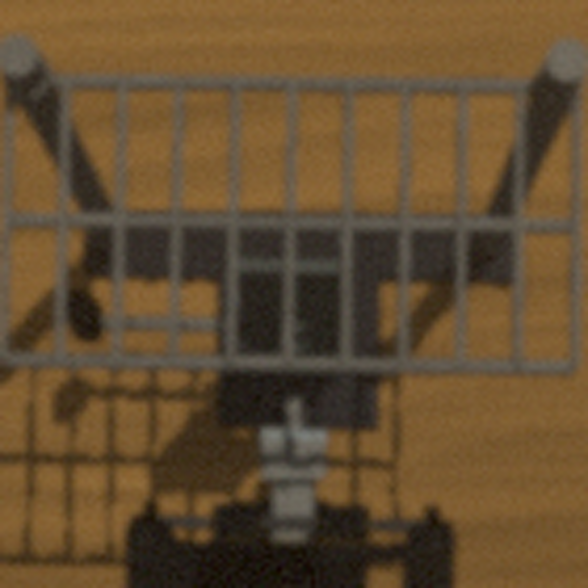

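```bash
python3 - <<'E'
from kin import *
c=capture('wrist');crop(c,190,350,0,160,3.7,'w14.png')
E
```

```text
(no output)
```

View pics/w14.png

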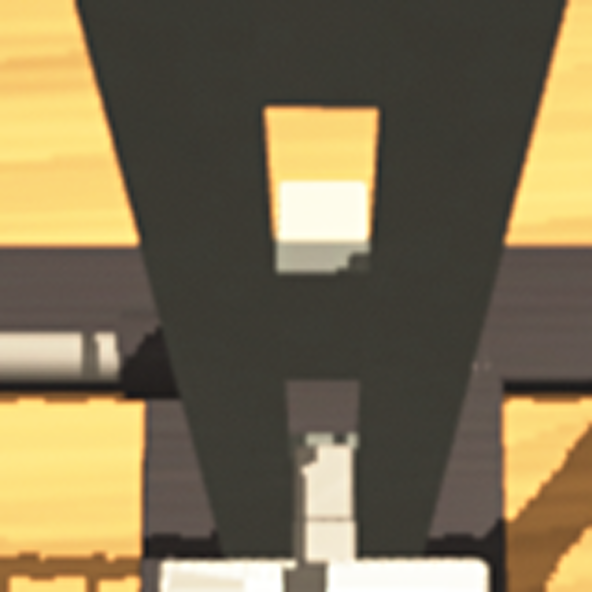

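```bash
python3 - <<'E'
from kin import *
c=capture('wrist')
U=lambda u,v:(190+u/3.7,v/3.7)
for (a,b,v,z) in((264,380,106.5,.234),(276,369,271,.194),(286,358,381,.154)):
    p=onz(c,*U(a,v),z);q=onz(c,*U(b,v),z);print(((p+q)/2).round(4),"w",np.linalg.norm(p-q).round(4))
# pad rel
p=onz(c,277.5,152,.2423);f=onz(c,277.5,217,.2423);print("pad",p,f);bb,_=bp();print(bb)
p1=onz(c,190+152/1,0,.2)
for (a,b,v) in((140,505,245),(212,440,500)):
    # plane: stand front face x=0
    for u in(a,b):
        o,d=ray(c,*U(u,v));n=np.array([np.cos(SY),np.sin(SY),0]);t=(n@(np.array([.6105,.0097,0])-o))/(n@d);print("edge",(o+d*t).round(4), (Ro.from_euler("z",2.4,degrees=True).apply(o+d*t-np.array([.6105,.0097,0]))).round(4))
E
```

```text
[0.613  0.0103 0.234 ] w 0.0159
[0.6126 0.0103 0.194 ] w 0.0159
[0.6122 0.0105 0.154 ] w 0.0148
pad [0.54544691 0.0128968  0.2423    ] [0.51590774 0.01412012 0.2423    ]
bracket in stand mm [-64.9  -0.3 213.7] yaw/pitch/roll [ 0.07  0.07 -0.08]
[0.54565174 0.01215478 0.21372376]
edge [0.6118 0.0399 0.2049] [-0.      0.0302  0.2049]
edge [ 0.6093 -0.0191  0.205 ] [ 0.     -0.0288  0.205 ]
edge [0.6117 0.039  0.0911] [-0.      0.0293  0.0911]
edge [ 0.6093 -0.0198  0.0912] [ 0.     -0.0295  0.0912]
```

```bash
sed -i 's/\[.6105,.0097,0\]/[.6127,.0104,0]/g' kin.py; python3 -m crank '[{"linear":[0.0088,-0.0001,0.0048],"delta_rot":[0,0,0],"gripper":10},{"linear":[0.0088,-0.0001,0.0048],"delta_rot":[0,0,0],"gripper":10},{"linear":[0.0088,-0.0001,0.0048],"delta_rot":[0,0,0],"gripper":10},{"linear":[0.0088,-0.0001,0.0048],"delta_rot":[0,0,0],"gripper":10},{"linear":[0,0,0],"delta_rot":[0,0,0],"gripper":10},{"linear":[0,0,0],"delta_rot":[0,0,0],"gripper":10}]'; python3 - <<'E'
from kin import *
st();bp();bplan(-.01,0,.2115)
c=capture('wrist');crop(c,190,350,0,160,3.7,'w15.png')
E
```

```text
time_s: 12.45
tcp_pos: [0.5345, 0.0123, 0.196]
ee_rot: [[0.898, -0.043, 0.439], [-0.039, -0.999, -0.019], [0.439, -0.0, -0.898]]
wrist_force: [-0.9, -1.0, -4.9]
gripper_width: 0.294
t 12.45 tcp [0.5345 0.0123 0.196 ] gp [0.5263 0.0126 0.2128] F [-0.9 -1.  -4.9] w 0.294 j [ 22.8   3.  -44.   30.1 -21.9  38.8]
bracket in stand mm [-26.9  -1.4 212.3] yaw/pitch/roll [-0.01  0.05 -0.06]
end [ 22.1   4.8 -41.9  29.2 -21.8  40.3] j5 max -21.8 max step [0.1 0.2 0.3 0.1 0.  0.2]
n 1 lin [0.0149, -0.0014, 0.0082] rot [0.001, 0.0009, 0.0003] tot mm [14.9, -1.4, 8.2] deg [0.06, 0.05, 0.02]
```

View pics/w15.png

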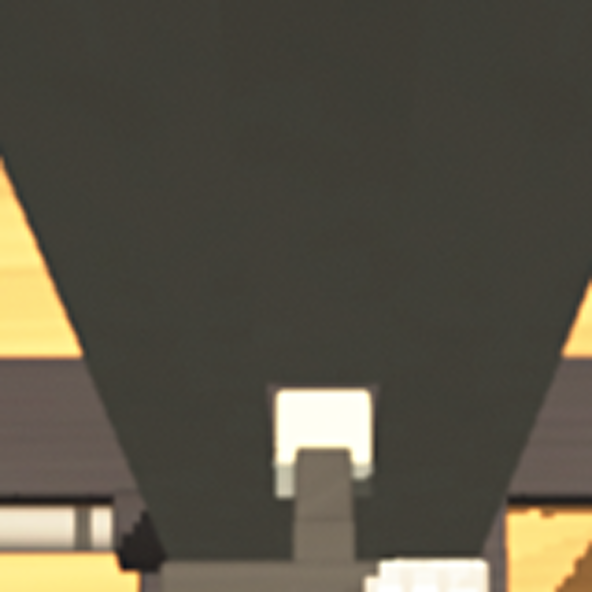

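```bash
python3 -m crank '[{"linear":[0.0072,0,0.0036],"delta_rot":[0,0,0],"gripper":10},{"linear":[0.0072,0,0.0036],"delta_rot":[0,0,0],"gripper":10},{"linear":[0,0,0],"delta_rot":[0,0,0],"gripper":10}]'; python3 -c "
from kin import *
st();bp()"
```

```text
time_s: 12.88
tcp_pos: [0.5518, 0.012, 0.1963]
ee_rot: [[0.897, -0.043, 0.44], [-0.039, -0.999, -0.018], [0.44, -0.001, -0.898]]
wrist_force: [-0.4, -0.1, -3.4]
gripper_width: 0.295
t 12.88 tcp [0.5518 0.012  0.1963] gp [0.5435 0.0124 0.2131] F [-0.4 -0.1 -3.4] w 0.295 j [ 22.    4.7 -41.7  28.9 -22.1  40.7]
bracket in stand mm [ -9.7  -0.9 212.7] yaw/pitch/roll [ 0.   -0.02 -0.03]
```

Free so far (hooks ~10 mm into the slots). Continuing until the spine touches.

```bash
python3 -m crank '[{"linear":[0.0036,0,0.002],"delta_rot":[0,0,0],"gripper":10},{"linear":[0.0036,0,0.0022],"delta_rot":[0,0,0],"gripper":10},{"linear":[0.0018,0,0.001],"delta_rot":[0,0,0],"gripper":10},{"linear":[0,0,0],"delta_rot":[0,0,0],"gripper":10}]'; python3 -c "
from kin import *
st();bp()
c=capture('wrist');crop(c,190,350,0,160,3.7,'w16.png')"
```

```text
time_s: 13.38
tcp_pos: [0.5607, 0.0112, 0.1951]
ee_rot: [[0.898, -0.043, 0.439], [-0.038, -0.999, -0.019], [0.439, -0.0, -0.899]]
wrist_force: [-2.1, 1.2, -2.4]
gripper_width: 0.298
t 13.38 tcp [0.5607 0.0112 0.1951] gp [0.5525 0.0116 0.2119] F [-2.1  1.2 -2.4] w 0.298 j [ 21.5   5.7 -40.5  28.2 -22.1  41.8]
bracket in stand mm [ -0.7  -1.3 211.4] yaw/pitch/roll [-0.    0.07 -0.07]
```

View pics/w16.png

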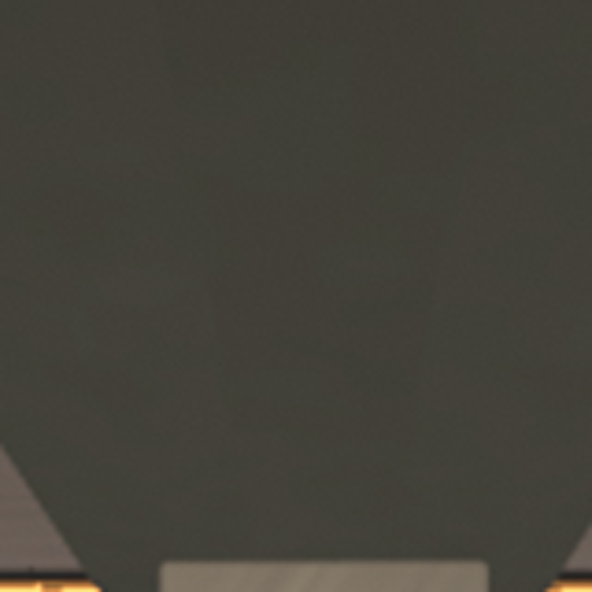

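```bash
python3 -m crank '[{"linear":[0.0018,0,0.0009],"delta_rot":[0,0,0],"gripper":10},{"linear":[0,0,0],"delta_rot":[0,0,0],"gripper":10}]'; python3 -c "
from kin import *
st();bp()"
```

```text
time_s: 13.68
tcp_pos: [0.5607, 0.0111, 0.195]
ee_rot: [[0.898, -0.043, 0.437], [-0.038, -0.999, -0.019], [0.438, 0.0, -0.899]]
wrist_force: [-18.7, 7.3, 6.5]
gripper_width: 0.295
t 13.68 tcp [0.5607 0.0111 0.195 ] gp [0.5525 0.0114 0.2118] F [-18.7   7.3   6.5] w 0.295 j [ 21.6   5.8 -40.4  28.  -22.3  42. ]
bracket in stand mm [ -0.7  -1.5 211.3] yaw/pitch/roll [ 0.    0.16 -0.09]
```

```bash
python3 -m crank '[{"linear":[-0.0012,0,-0.0006],"delta_rot":[0,0,0],"gripper":10},{"linear":[-0.0013,0,0.0027],"delta_rot":[0,0,0],"gripper":10},{"linear":[-0.0013,0,0.0027],"delta_rot":[0,0,0],"gripper":10},{"linear":[-0.0013,0,0.0027],"delta_rot":[0,0,0],"gripper":10},{"linear":[0,0,0],"delta_rot":[0,0,0],"gripper":10},{"linear":[0,0,0],"delta_rot":[0,0,0],"gripper":10}]'; python3 -c "
from kin import *
st();bp()"
```

```text
time_s: 14.42
tcp_pos: [0.5607, 0.0105, 0.1857]
ee_rot: [[0.898, -0.044, 0.437], [-0.039, -0.999, -0.02], [0.438, 0.001, -0.899]]
wrist_force: [-6.9, 0.6, -0.8]
gripper_width: 0.292
t 14.43 tcp [0.5607 0.0105 0.1857] gp [0.5525 0.0109 0.2025] F [-6.9  0.6 -0.8] w 0.292 j [ 21.1   6.4 -41.8  30.4 -20.3  39.8]
bracket in stand mm [ -0.7  -2.1 202. ] yaw/pitch/roll [-0.07  0.15 -0.12]
```

```bash
python3 -m crank '[{"linear":[-0.0013,-0.0008,0.0027],"delta_rot":[0,0,0],"gripper":10},{"linear":[-0.001,0,0.0018],"delta_rot":[0,0,0],"gripper":10},{"linear":[0,0,0],"delta_rot":[0,0,0],"gripper":10},{"linear":[0,0,0],"delta_rot":[0,0,0],"gripper":10}]'; python3 -c "
from kin import *
st();bp()
q,c=ik(S(-.0605,0,.1905),Rt(SY,26),r.sense()['joints']);print(q.round(1),c)"
```

```text
time_s: 14.92
tcp_pos: [0.5608, 0.011, 0.1827]
ee_rot: [[0.897, -0.044, 0.44], [-0.039, -0.999, -0.02], [0.44, 0.001, -0.898]]
wrist_force: [-15.8, 1.2, 10.0]
gripper_width: 0.298
t 14.93 tcp [0.5608 0.011  0.1827] gp [0.5525 0.0114 0.1995] F [-15.8   1.2  10. ] w 0.298 j [ 20.9   6.6 -42.6  31.9 -19.4  38.3]
bracket in stand mm [ -0.7  -1.6 199.1] yaw/pitch/roll [-0.09 -0.   -0.13]
[ 20.5   7.3 -43.9  34.4 -17.5  36.1] 3.0204077605191734e-21
```

```bash
python3 -m crank '[{"linear":[-0.0018,0,-0.0009],"delta_rot":[0,0,0],"gripper":10},{"linear":[0,0,0],"delta_rot":[0,0,0],"gripper":60},{"linear":[0,0,0],"delta_rot":[0,0,0],"gripper":60},{"linear":[0,0,0],"delta_rot":[0,0,0],"gripper":60},{"linear":[0,0,0],"delta_rot":[0,0,0],"gripper":60}]'; python3 - <<'E'
from kin import *
st()
c=capture('wrist');cv2.imwrite('pics/w17.png',c['img'])
j=r.sense()["joints"]
for t,y in((28,0),(30,0),(30,-6),(32,-8),(33,-12),(31,6),(32,12)):
    R=Rt(SY+np.radians(y),t);a=np.radians(t)
    for z in(.24,.224,.212):
        tcp=S(-.012,0,z);q,cc=ik(tcp-.0187*R[:,2],R,j);print(t,y,z,q.round(0),"%.0e"%cc,round(((.4-z)*np.tan(a)-.038)*np.cos(a),4))
E
```

```text
time_s: 15.55
tcp_pos: [0.5602, 0.0124, 0.1815]
ee_rot: [[0.897, -0.042, 0.44], [-0.038, -0.999, -0.018], [0.44, -0.001, -0.898]]
wrist_force: [-0.1, 1.0, 0.8]
gripper_width: 0.581
t 15.55 tcp [0.5602 0.0124 0.1815] gp [0.552  0.0128 0.1983] F [-0.1  1.   0.8] w 0.581 j [ 20.9   6.6 -42.8  32.2 -19.1  38.1]
28 0 0.24 [ 21.   6. -32.  23. -28.  48.] 1e-22 0.0416
28 0 0.224 [ 20.   7. -34.  26. -25.  46.] 2e-27 0.0491
28 0 0.212 [ 20.   8. -36.  28. -23.  44.] 3e-16 0.0547
30 0 0.24 [ 20.   6. -35.  29. -24.  43.] 2e-27 0.0471
30 0 0.224 [ 20.   7. -37.  32. -21.  40.] 1e-17 0.0551
30 0 0.212 [ 19.   7. -39.  36. -18.  37.] 9e-19 0.0611
30 -6 0.24 [ 21.   6. -37.  36. -25.  31.] 2e-15 0.0471
30 -6 0.224 [ 20.   7. -39.  40. -22.  27.] 2e-15 0.0551
30 -6 0.212 [ 19.   8. -41.  44. -19.  23.] 2e-28 0.0611
32 -8 0.24 [ 20.   5. -40.  46. -22.  20.] 7e-24 0.0526
32 -8 0.224 [ 18.   6. -43.  52. -19.  15.] 1e-21 0.061
32 -8 0.212 [ 16.   7. -45.  58. -16.  10.] 7e-23 0.0674
33 -12 0.24 [ 19.   5. -42.  53. -22.  10.] 3e-16 0.0553
33 -12 0.224 [ 17.   6. -45.  60. -19.   4.] 2e-28 0.064
33 -12 0.212 [ 15.   7. -47.  67. -17.  -1.] 2e-26 0.0705
31 6 0.24 [ 20.   5. -34.  22. -22.  56.] 3e-16 0.0498
31 6 0.224 [ 19.   6. -36.  25. -19.  53.] 2e-27 0.0581
31 6 0.212 [ 19.   7. -38.  28. -16.  50.] 1e-26 0.0643
32 12 0.24 [ 19.   5. -31.  13. -22.  71.] 3e-19 0.0526
32 12 0.224 [ 18.   6. -33.  14. -19.  69.] 2e-16 0.061
32 12 0.212 [ 18.   7. -35.  16. -17.  67.] 4e-28 0.0674
```

View pics/w17.png

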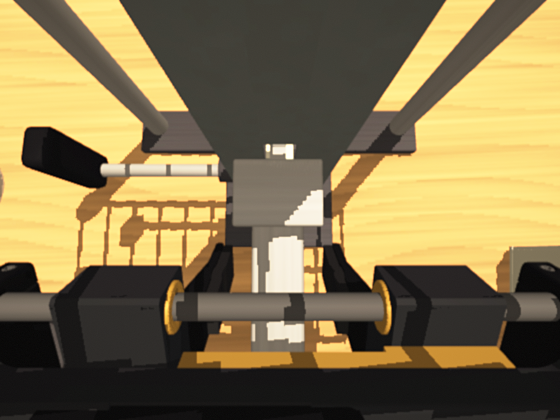

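```bash
python3 -m crank '[{"linear":[0,0,-0.015],"delta_rot":[0,0,0],"gripper":60},{"linear":[0,0,-0.03],"delta_rot":[0,0,0],"gripper":60},{"linear":[0,0,-0.035],"delta_rot":[0,0,0],"gripper":0},{"linear":[0,0,0],"delta_rot":[0,0,0],"gripper":0}]'; python3 - <<'E'
from kin import *
st()
R=Rt(SY+np.radians(-8),32);tcp=S(-.016,0,.237)-.05*R[:,2];g=tcp-.0187*R[:,2]
path((g,R));plan(g,R,3)
E
```

```text
time_s: 16.1
tcp_pos: [0.5256, 0.0146, 0.2566]
ee_rot: [[0.894, -0.041, 0.445], [-0.039, -0.999, -0.015], [0.446, -0.004, -0.895]]
wrist_force: [-0.2, 1.3, -0.9]
gripper_width: 0.452
t 16.1 tcp [0.5256 0.0146 0.2566] gp [0.5173 0.0149 0.2734] F [-0.2  1.3 -0.9] w 0.452 j [ 25.2  -1.9 -37.1  22.  -32.9  46.2]
end [ 24.2   0.2 -38.2  37.4 -29.7  26.1] j5 max -29.7 max step [0.2 0.3 0.2 2.  0.5 2.5]
n 3 lin [0.0167, -0.0017, 0.0004] rot [-0.0239, 0.0323, 0.0402] tot mm [50.4, -3.2, -0.4] deg [-4.1, 5.55, 6.92]
```

```bash
python3 -m crank '[{"linear":[0.0167,-0.0017,0.0004],"delta_rot":[-0.0239,0.0323,0.0402],"gripper":0},{"linear":[0.0167,-0.0017,0.0004],"delta_rot":[-0.0239,0.0323,0.0402],"gripper":0},{"linear":[0.0167,-0.0017,0.0004],"delta_rot":[-0.0239,0.0323,0.0402],"gripper":0},{"linear":[0,0,0],"delta_rot":[0,0,0],"gripper":0},{"linear":[0,0,0],"delta_rot":[0,0,0],"gripper":0}]'; python3 - <<'E'
from kin import *
st()
R=Rt(SY+np.radians(-8),32);tcp=S(-.016,0,.237);g=tcp-.0187*R[:,2]
path((g,R));plan(g,R,4)
c=capture('wrist');cv2.imwrite('pics/w18.png',c['img'])
E
```

```text
time_s: 16.73
tcp_pos: [0.5692, 0.0146, 0.2746]
ee_rot: [[0.838, -0.182, 0.514], [-0.152, -0.983, -0.099], [0.523, 0.004, -0.852]]
wrist_force: [0.2, 0.6, 0.0]
gripper_width: 0.009
t 16.73 tcp [0.5692 0.0146 0.2746] gp [0.5596 0.0164 0.2906] F [0.2 0.6 0. ] w 0.009 j [ 24.1   0.5 -38.4  37.3 -29.6  26.2]
end [ 19.7   5.1 -41.5  46.8 -21.4  19. ] j5 max -21.4 max step [0.6 0.6 0.4 1.6 1.1 1.2]
n 4 lin [0.0009, -0.0004, 0.0116] rot [0.0011, 0.0019, 0.0004] tot mm [3.9, -1.7, 46.5] deg [0.25, 0.44, 0.08]
```

View pics/w18.png

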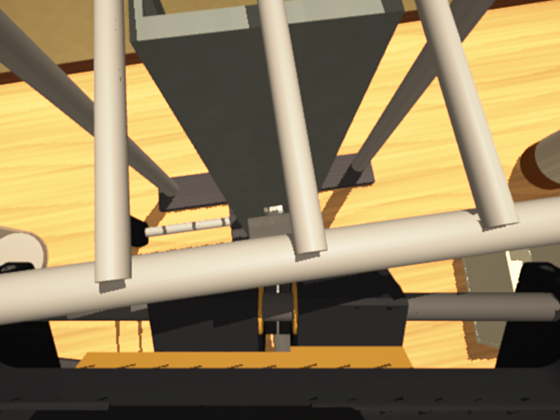

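```bash
python3 -m crank '[{"linear":[0.0009,-0.0004,0.0116],"delta_rot":[0.001,0.002,0],"gripper":0},{"linear":[0.0009,-0.0004,0.0116],"delta_rot":[0.001,0.002,0],"gripper":0},{"linear":[0.0009,-0.0004,0.0116],"delta_rot":[0.001,0.002,0],"gripper":0},{"linear":[0.0009,-0.0004,0.0116],"delta_rot":[0.001,0.002,0],"gripper":0},{"linear":[0,0,0],"delta_rot":[0,0,0],"gripper":0}]'; python3 - <<'E'
from kin import *
st();s=r.sense();print((s["ee_rot"].T@[0,0,-.01]).round(4), s["moment"].round(2), Ro.from_euler("z",2.4,degrees=True).apply(s["tcp_pos"]-S(0,0,0)))
c=capture('wrist');cv2.imwrite('pics/w19.png',c['img'])
c=capture("scene");crop(c,190,350,130,300,3.5,"s6.png")
E
```

```text
time_s: 17.4
tcp_pos: [0.5967, 0.0105, 0.2361]
ee_rot: [[0.835, -0.18, 0.52], [-0.152, -0.984, -0.097], [0.529, 0.002, -0.848]]
wrist_force: [-0.9, -0.4, -0.6]
gripper_width: 0.005
t 17.4 tcp [0.5967 0.0105 0.2361] gp [0.587  0.0123 0.2519] F [-0.9 -0.4 -0.6] w 0.005 j [ 19.6   5.2 -41.5  47.  -21.4  19. ]
[-0.0053 -0.      0.0085] [0.2  1.05 0.02] [-0.01596598 -0.00057503  0.23607611]
```

View pics/w19.png

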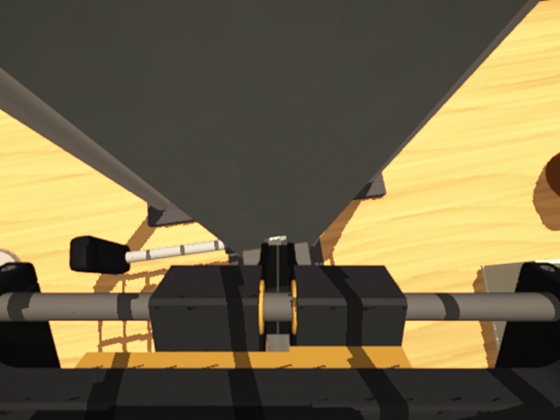

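View pics/s6.png

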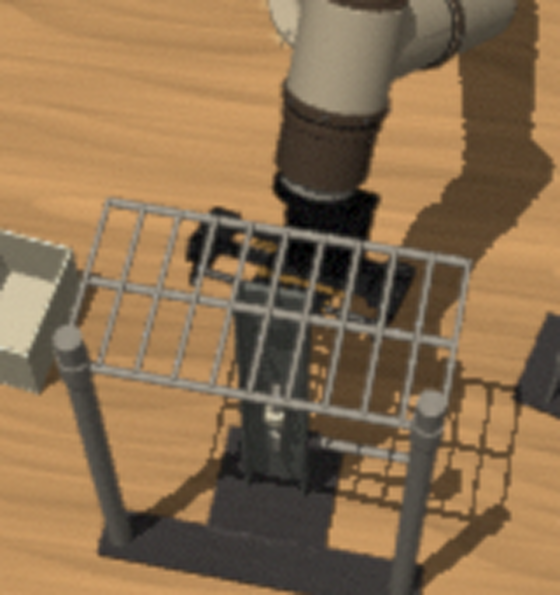

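```bash
python3 -m crank '[{"linear":[-0.0016,0,0.0026],"delta_rot":[0,0,0],"gripper":0},{"linear":[-0.0016,0,0.0026],"delta_rot":[0,0,0],"gripper":0},{"linear":[0,0,0],"delta_rot":[0,0,0],"gripper":0}]'; python3 - <<'E'
from kin import *
st();s=r.sense();print(s["moment"].round(2), Ro.from_euler("z",2.4,degrees=True).apply(s["tcp_pos"]-S(0,0,0)).round(4))
E
python3 -m crank '[{"linear":[-0.0016,0,0.0026],"delta_rot":[0,0,0],"gripper":0},{"linear":[0,0,0],"delta_rot":[0,0,0],"gripper":0}]'; python3 - <<'E'
from kin import *
st();s=r.sense();print(s["moment"].round(2), Ro.from_euler("z",2.4,degrees=True).apply(s["tcp_pos"]-S(0,0,0)).round(4))
E
```

```text
time_s: 17.88
tcp_pos: [0.5975, 0.0115, 0.2329]
ee_rot: [[0.832, -0.179, 0.525], [-0.151, -0.984, -0.095], [0.533, -0.0, -0.846]]
wrist_force: [-1.5, 0.2, 3.4]
gripper_width: 0.003
t 17.88 tcp [0.5975 0.0115 0.2329] gp [0.5876 0.0133 0.2487] F [-1.5  0.2  3.4] w 0.003 j [ 19.1   5.4 -42.4  49.4 -20.2  17. ]
[0.25 0.96 0.06] [-0.0153  0.0005  0.2329]
time_s: 18.12
tcp_pos: [0.5977, 0.0116, 0.2304]
ee_rot: [[0.832, -0.179, 0.525], [-0.151, -0.984, -0.095], [0.534, -0.0, -0.846]]
wrist_force: [-2.6, 1.6, 4.8]
gripper_width: 0.007
t 18.12 tcp [0.5977 0.0116 0.2304] gp [0.5878 0.0134 0.2462] F [-2.6  1.6  4.8] w 0.007 j [ 18.7   5.5 -42.9  50.7 -19.5  15.9]
[0.22 1.14 0.01] [-0.0151  0.0006  0.2304]
```

Contact at ~0.233 and it's yielding at ~5–7 N; keep pressing.

```bash
python3 -m crank '[{"linear":[-0.0016,0,0.0026],"delta_rot":[0,0,0],"gripper":0},{"linear":[-0.0011,0,0.0017],"delta_rot":[0,0,0],"gripper":0},{"linear":[0,0,0],"delta_rot":[0,0,0],"gripper":0}]'; python3 -m crank '[{"linear":[-0.0016,0,0.0026],"delta_rot":[0,0,0],"gripper":0},{"linear":[0,0,0],"delta_rot":[0,0,0],"gripper":0}]'; python3 - <<'E'
from kin import *
st();s=r.sense();print(s["moment"].round(2), Ro.from_euler("z",2.4,degrees=True).apply(s["tcp_pos"]-S(0,0,0)).round(4))
c=capture('wrist');crop(c,200,360,140,280,3.7,'w20.png')
E
```

```text
time_s: 18.5
tcp_pos: [0.5979, 0.0117, 0.2257]
ee_rot: [[0.832, -0.179, 0.526], [-0.152, -0.984, -0.095], [0.534, -0.001, -0.845]]
wrist_force: [-3.7, 0.6, 6.6]
gripper_width: 0.006
time_s: 18.75
tcp_pos: [0.5983, 0.0117, 0.2242]
ee_rot: [[0.83, -0.179, 0.528], [-0.151, -0.984, -0.095], [0.537, -0.001, -0.844]]
wrist_force: [-8.7, 0.2, 12.1]
gripper_width: 0.005
t 18.75 tcp [0.5983 0.0117 0.2242] gp [0.5884 0.0135 0.24  ] F [-8.7  0.2 12.1] w 0.005 j [ 17.6   5.9 -44.2  54.5 -17.9  12.8]
[ 0.07  1.28 -0.08] [-0.0145  0.0007  0.2242]
```

View pics/w20.png

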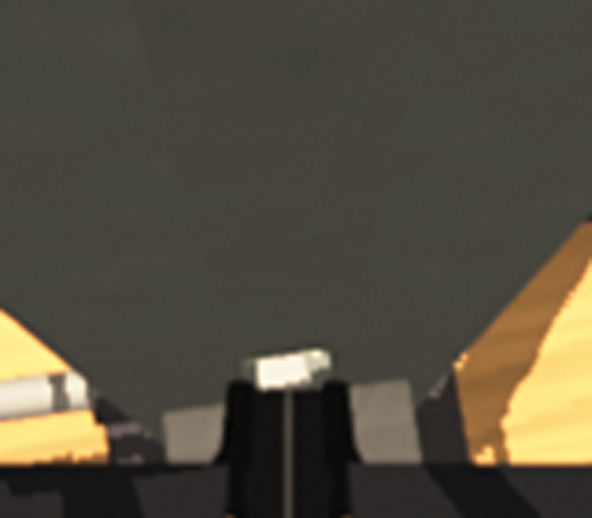

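```bash
python3 -m crank '[{"linear":[-0.0016,0,0.0026],"delta_rot":[0,0,0],"gripper":0},{"linear":[0,0,0],"delta_rot":[0,0,0],"gripper":0}]'; python3 -m crank '[{"linear":[-0.002,0,0.0022],"delta_rot":[0,0,0],"gripper":0},{"linear":[0,0,0],"delta_rot":[0,0,0],"gripper":0}]'; python3 - <<'E'
from kin import *
st();s=r.sense();print(s["moment"].round(2), Ro.from_euler("z",2.4,degrees=True).apply(s["tcp_pos"]-S(0,0,0)).round(4))
E
```

```text
time_s: 19.05
tcp_pos: [0.5994, 0.0119, 0.2242]
ee_rot: [[0.827, -0.179, 0.532], [-0.151, -0.984, -0.095], [0.541, -0.002, -0.841]]
wrist_force: [-12.6, 1.3, 20.8]
gripper_width: 0.005
time_s: 19.3
tcp_pos: [0.6001, 0.0122, 0.2241]
ee_rot: [[0.825, -0.178, 0.536], [-0.152, -0.984, -0.094], [0.545, -0.004, -0.839]]
wrist_force: [-15.9, 0.0, 28.5]
gripper_width: 0.005
t 19.3 tcp [0.6001 0.0122 0.2241] gp [0.5901 0.014  0.2398] F [-15.9   0.   28.5] w 0.005 j [ 16.5   5.9 -45.   58.  -16.7  10. ]
[-0.4   1.03 -0.36] [-0.0127  0.0013  0.2241]
```

```bash
python3 -m crank '[{"linear":[0.0045,0,-0.007],"delta_rot":[0,0,0],"gripper":0},{"linear":[0.0025,0,-0.006],"delta_rot":[0,0,0],"gripper":0},{"linear":[0,0,-0.035],"delta_rot":[0,0,0],"gripper":0},{"linear":[-0.01,0,-0.04],"delta_rot":[0,0,0],"gripper":0},{"linear":[-0.02,0,-0.03],"delta_rot":[0,0,0],"gripper":30},{"linear":[0,0,0],"delta_rot":[0,0,0],"gripper":45}]'; python3 - <<'E'
from kin import *
st()
c=capture('wrist');cv2.imwrite('pics/w21.png',c['img'])
R=Rt(SY+np.radians(-6),29)
g=S(.002,.139,.168)-.1*R[:,2];path((g,R));plan(g,R)
E
```

```text
time_s: 20.05
tcp_pos: [0.5148, 0.0268, 0.3041]
ee_rot: [[0.832, -0.178, 0.526], [-0.151, -0.984, -0.093], [0.534, -0.002, -0.845]]
wrist_force: [0.6, 0.6, -0.1]
gripper_width: 0.15
t 20.05 tcp [0.5148 0.0268 0.3041] gp [0.505  0.0285 0.3199] F [ 0.6  0.6 -0.1] w 0.15 j [ 30.   -6.9 -41.   36.1 -35.7  23.7]
end [ 37.1   7.6 -35.6  40.6 -32.1  12.4] j5 max -32.1 max step [1.1 1.9 1.1 0.9 0.6 1.9]
n 3 lin [0.0015, -0.0459, 0.0258] rot [0.0053, -0.0186, -0.0095] tot mm [1.6, -138.1, 76.8] deg [0.92, -3.2, -1.63]
```

View pics/w21.png

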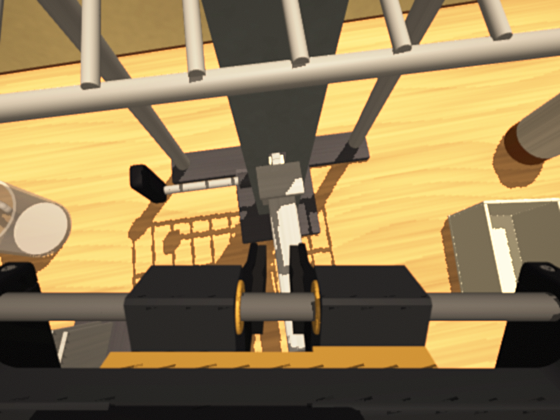

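```bash
python3 - <<'E'
from kin import *
c=capture('wrist');U=lambda p:((proj(c,p)-[220,140])*6).round(0)
crop(c,220,340,140,240,6,'w22.png')
for z in(.22,.229):print(z,[U(S(x,y,z)) for x,y in((0,.02),(0,-.02),(-.03,-.02),(-.03,.02))])
E
```

```text
0.22 [array([212., 128.]), array([475.,  95.]), array([507., 283.]), array([236., 319.])]
0.229 [array([208., 105.]), array([479.,  70.]), array([512., 264.]), array([233., 300.])]
```

View pics/w22.png

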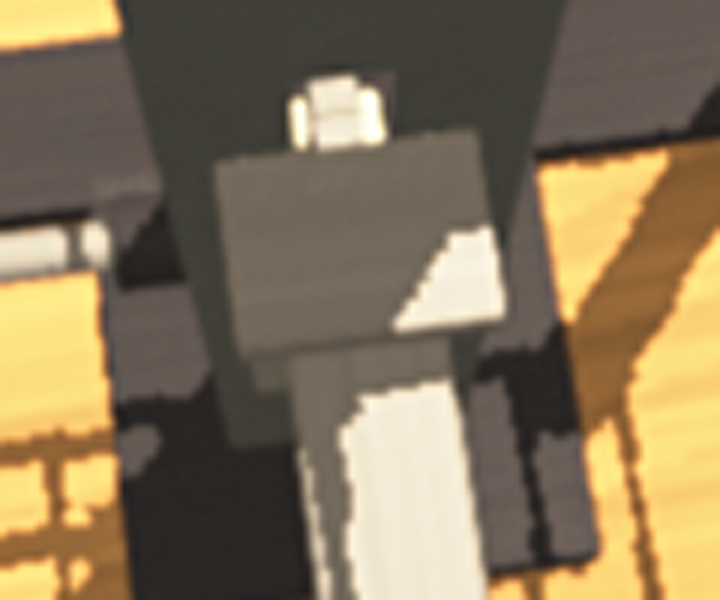

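```bash
python3 - <<'E'
from kin import *
c=capture('wrist');U=lambda p:((proj(c,p)-[220,140])*6).round(0)
for z in(.234,.194):print(z,[U(S(0,y,z)) for y in(.008,-.008)])
print([U(S(-.0,y,.012)) for y in(.03,-.03)],"handle",proj(c,S(.0145,.139,.192)))
E
```

```text
0.234 [array([286.,  80.]), array([397.,  66.])]
0.194 [array([293., 180.]), array([390., 167.])]
[array([226., 444.]), array([459., 413.])] handle [134.61454103 174.13425944]
```

```bash
python3 -m crank '[{"linear":[0.0015,-0.0459,0.02],"delta_rot":[0.0053,-0.0186,-0.0095],"gripper":45},{"linear":[0.0015,-0.0459,0.0258],"delta_rot":[0.0053,-0.0186,-0.0095],"gripper":45},{"linear":[0.0015,-0.0459,0.0258],"delta_rot":[0.0053,-0.0186,-0.0095],"gripper":45},{"linear":[0,0,0],"delta_rot":[0,0,0],"gripper":45},{"linear":[0,0,0],"delta_rot":[0,0,0],"gripper":45}]'; python3 - <<'E'
from kin import *
st()
c=capture('wrist');cv2.imwrite('pics/w23.png',c['img']);print("handle",proj(c,S(.0145,.139,.192)))
R=Rt(SY+np.radians(-6),29)
g=S(.004,.139,.168);path((g,R));plan(g,R,6)
c=capture("top");crop(c,210,350,90,230,4.2,"t6.png")
c=capture("scene");crop(c,200,340,180,310,4.6,"s7.png")
E
```

```text
time_s: 20.82
tcp_pos: [0.5792, 0.1543, 0.2418]
ee_rot: [[0.867, -0.148, 0.476], [-0.128, -0.989, -0.074], [0.482, 0.003, -0.876]]
wrist_force: [-0.2, -1.0, 0.4]
gripper_width: 0.445
t 20.82 tcp [0.5792 0.1543 0.2418] gp [0.5703 0.1557 0.2582] F [-0.2 -1.   0.4] w 0.445 j [ 37.5   7.3 -35.3  39.8 -33.   13. ]
handle [275.66099948 191.17725088]
end [ 26.4  16.9 -41.4  66.4 -17.6  -6.8] j5 max -17.6 max step [2.  1.2 0.8 5.5 2.  4. ]
n 6 lin [0.0004, -0.0003, 0.0175] rot [0.0005, 0.0004, -0.0002] tot mm [2.2, -1.7, 105.2] deg [0.18, 0.12, -0.06]
```

View pics/w23.png

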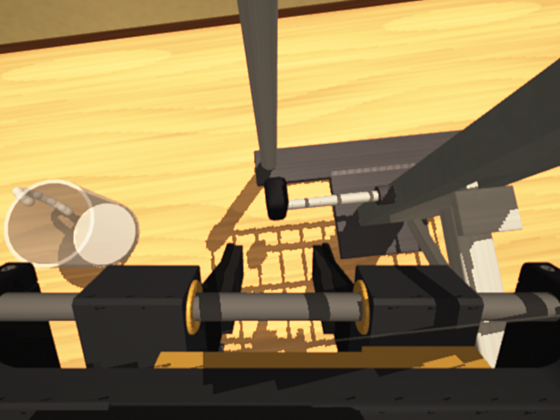

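View pics/t6.png

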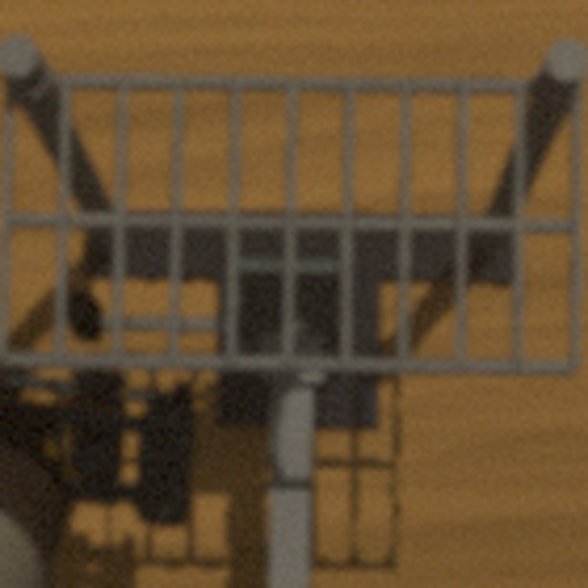

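View pics/s7.png

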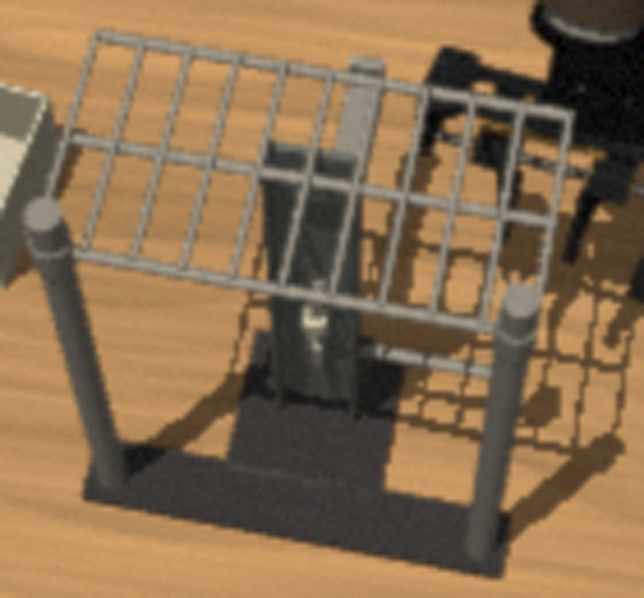

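```bash
python3 - <<'E'
from kin import *
s=capture('scene');t=capture('top')
U=lambda p:((proj(s,p)-[200,180])*4.6).round(0)
V=lambda p:((proj(t,p)-[210,90])*4.2).round(0)
for nm,dx,dz,pit in(("level home",0,0,0),("level +9",0,.009,0),("droop2",-.003,0,2),("droop4",-.003,0,4)):
    R=Ro.from_euler("y",-pit,degrees=True)
    f=lambda b:S(*(np.array([dx,0,.19+dz])+R.apply(b)))
    print(nm,"lug top far",[U(f([-.172,y,.036])) for y in(-.013,.013)],"lug", [U(f([-.164,y,.036])) for y in(-.013,.013)],"upper hook tip",U(f([.02,0,.018])),"lower",U(f([.02,0,-.062])))
    print("   top: lug",[V(f([-.172,y,.036])) for y in(-.013,.013)],"pad back",[V(f([0,y,.03])) for y in(-.02,.02)],"pad front",[V(f([-.03,y,.03])) for y in(-.02,.02)])
crop(s,255,305,180,250,9,"s8.png");crop(t,255,300,170,240,8.5,"t7.png")
print("ref shelf front corner",U(S(-.05,.15,.4055)),U(S(-.05,-.15,.4055)),V(S(-.05,.15,.4055)),V(S(-.05,-.15,.4055)),"upright top",U(S(0,.03,.4)),U(S(0,-.03,.4)))
E
```

```text
level home lug top far [array([346.,  52.]), array([381.,  58.])] lug [array([344.,  61.]), array([379.,  67.])] upper hook tip [310. 304.] lower [312. 350.]
   top: lug [array([306., 597.]), array([263., 596.])] pad back [array([321., 321.]), array([257., 320.])] pad front [array([320., 369.]), array([256., 368.])]
level +9 lug top far [array([346.,  45.]), array([381.,  51.])] lug [array([344.,  55.]), array([379.,  61.])] upper hook tip [310. 299.] lower [312. 345.]
   top: lug [array([305., 596.]), array([263., 596.])] pad back [array([321., 319.]), array([256., 318.])] pad front [array([320., 367.]), array([255., 366.])]
droop2 lug top far [array([347.,  51.]), array([382.,  57.])] lug [array([345.,  60.]), array([380.,  66.])] upper hook tip [312. 299.] lower [312. 349.]
   top: lug [array([305., 604.]), array([263., 603.])] pad back [array([321., 327.]), array([257., 327.])] pad front [array([320., 375.]), array([256., 375.])]
droop4 lug top far [array([347.,  54.]), array([382.,  60.])] lug [array([345.,  63.]), array([380.,  69.])] upper hook tip [312. 298.] lower [311. 351.]
   top: lug [array([306., 605.]), array([264., 605.])] pad back [array([321., 329.]), array([257., 328.])] pad front [array([320., 377.]), array([256., 376.])]
ref shelf front corner [568. 113.] [95. 33.] [ -3. 353.] [569. 360.] upright top [361. 154.] [265. 138.]
```

View pics/s8.png

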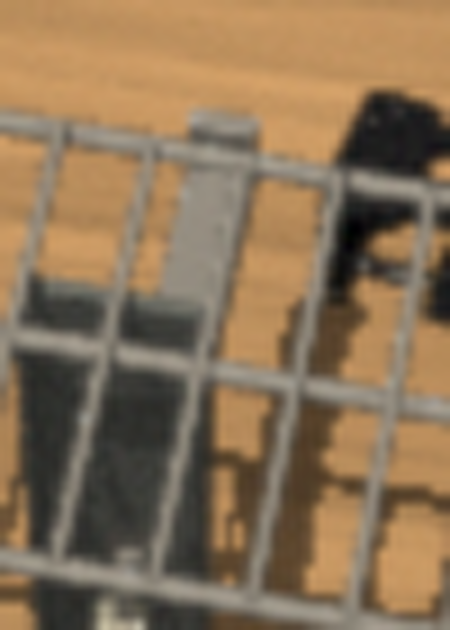

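View pics/t7.png

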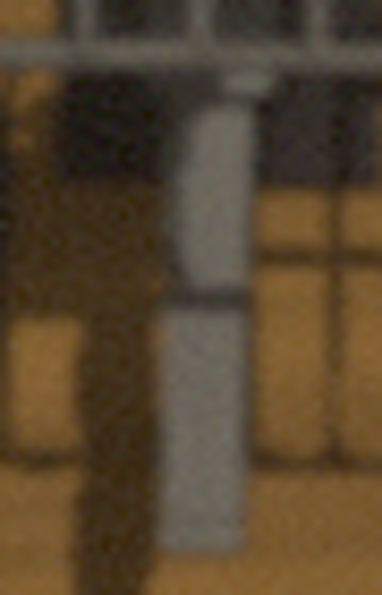

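```bash
python3 - <<'E'
from kin import *
R=Rt(SY+np.radians(-6),29)
g=S(-.0015,.139,.169);path((g,R));plan(g,R,6)
E
```

```text
end [ 26.7  16.4 -42.   66.7 -17.7  -7.2] j5 max -17.7 max step [2.  1.2 0.9 5.6 1.9 4.1]
n 6 lin [-0.0005, -0.0001, 0.0172] rot [0.0002, 0.0, -0.0003] tot mm [-2.9, -0.8, 103.0] deg [0.08, 0.01, -0.1]
```

```bash
python3 -m crank '[{"linear":[-0.0005,0,0.0172],"delta_rot":[0,0,0],"gripper":45},{"linear":[-0.0005,0,0.0172],"delta_rot":[0,0,0],"gripper":45},{"linear":[-0.0005,0,0.0172],"delta_rot":[0,0,0],"gripper":45},{"linear":[-0.0005,0,0.0172],"delta_rot":[0,0,0],"gripper":45},{"linear":[-0.0005,0,0.0172],"delta_rot":[0,0,0],"gripper":45},{"linear":[-0.0005,0,0.0172],"delta_rot":[0,0,0],"gripper":45},{"linear":[0,0,0],"delta_rot":[0,0,0],"gripper":45}]'; python3 - <<'E'
from kin import *
st();s=r.sense();print(s["moment"].round(2))
c=capture('wrist');cv2.imwrite('pics/w24.png',c['img'])
print("stand -y in tool per 10mm",s["ee_rot"].T@Ro.from_euler("z",-2.4,degrees=True).apply([0,-.01,0]))
E
```

```text
time_s: 21.95
tcp_pos: [0.6256, 0.1463, 0.1509]
ee_rot: [[0.866, -0.149, 0.477], [-0.129, -0.989, -0.074], [0.483, 0.003, -0.876]]
wrist_force: [0.6, -0.4, -0.2]
gripper_width: 0.454
t 21.95 tcp [0.6256 0.1463 0.1509] gp [0.6167 0.1477 0.1672] F [ 0.6 -0.4 -0.2] w 0.454 j [ 26.6  16.4 -42.2  66.5 -17.8  -7.1]
[0.11 0.98 0.01]
stand -y in tool per 10mm [0.00092654 0.00994215 0.00054327]
```

View pics/w24.png

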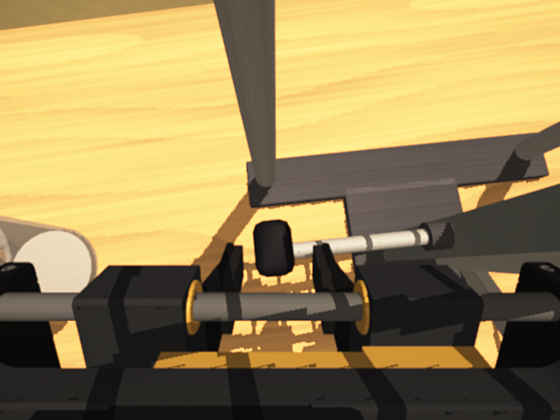

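```bash
python3 -m crank '[{"linear":[0,0,-0.025],"delta_rot":[0,0,0],"gripper":40},{"linear":[0,0,-0.03],"delta_rot":[0,0,0],"gripper":40},{"linear":[0,-0.02,0],"delta_rot":[0,0,0],"gripper":40},{"linear":[-0.002,-0.03,0],"delta_rot":[0,0,0],"gripper":40},{"linear":[0,0,0],"delta_rot":[0,0,0],"gripper":40}]'; python3 - <<'E'
from kin import *
st()
R=Rt(SY+np.radians(-6),29)
g=S(0,.197,.169);path((g,R));plan(g,R,4)
q,cc=ik(S(0,.14,.169),R,r.sense()["joints"]);print(q.round(1),cc)
c=capture('wrist');cv2.imwrite('pics/w25.png',c['img'])
E
```

```text
time_s: 22.62
tcp_pos: [0.6057, 0.2044, 0.1989]
ee_rot: [[0.866, -0.144, 0.479], [-0.126, -0.99, -0.07], [0.484, 0.001, -0.875]]
wrist_force: [0.7, -0.4, -0.3]
gripper_width: 0.398
t 22.62 tcp [0.6057 0.2044 0.1989] gp [0.5967 0.2057 0.2153] F [ 0.7 -0.4 -0.3] w 0.398 j [ 38.3  13.8 -35.4  47.8 -28.4   3.1]
end [ 33.6  18.7 -38.   61.1 -21.7  -7.4] j5 max -21.7 max step [0.7 0.7 0.3 2.  0.9 1.6]
n 4 lin [-0.0004, -0.0013, 0.013] rot [-0.0001, 0.0001, 0.0005] tot mm [-1.6, -5.1, 52.0] deg [-0.03, 0.02, 0.12]
[ 26.8  16.5 -41.8  66.4 -17.8  -7. ] 1.169312073559176e-19
```

View pics/w25.png

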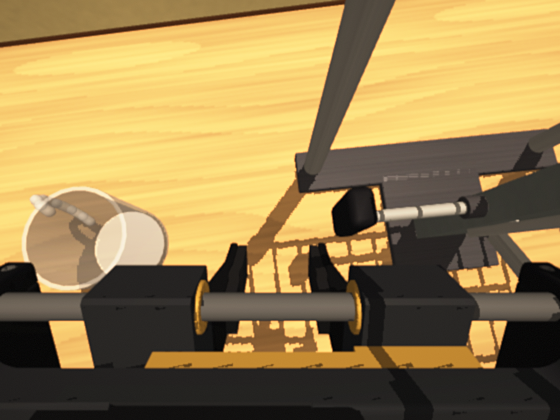

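```bash
python3 -m crank '[{"linear":[-0.0004,-0.0015,0.013],"delta_rot":[0,0,0],"gripper":40},{"linear":[-0.0004,-0.0015,0.013],"delta_rot":[0,0,0],"gripper":40},{"linear":[-0.0004,-0.0015,0.013],"delta_rot":[0,0,0],"gripper":40},{"linear":[-0.0004,-0.0015,0.013],"delta_rot":[0,0,0],"gripper":40},{"linear":[0,0,0],"delta_rot":[0,0,0],"gripper":40}]'; python3 - <<'E'
from kin import *
st()
c=capture('wrist');cv2.imwrite('pics/w26.png',c['img'])
E
```

```text
time_s: 23.3
tcp_pos: [0.6293, 0.2026, 0.1509]
ee_rot: [[0.867, -0.149, 0.476], [-0.129, -0.989, -0.075], [0.482, 0.004, -0.876]]
wrist_force: [0.2, -0.3, 0.5]
gripper_width: 0.399
t 23.3 tcp [0.6293 0.2026 0.1509] gp [0.6204 0.2039 0.1673] F [ 0.2 -0.3  0.5] w 0.399 j [ 33.4  18.6 -38.2  60.8 -21.8  -7.1]
```

View pics/w26.png

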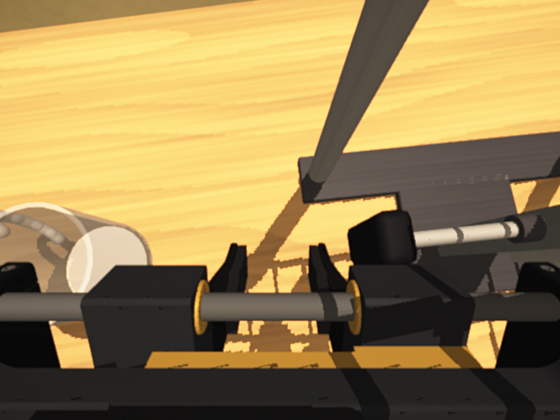

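```bash
python3 -m crank '[{"linear":[0.0009,0.0099,0.0005],"delta_rot":[0,0,0],"gripper":40},{"linear":[0.0009,0.0099,0.0005],"delta_rot":[0,0,0],"gripper":40},{"linear":[0.0009,0.0099,0.0005],"delta_rot":[0,0,0],"gripper":40},{"linear":[0.0009,0.0099,0.0005],"delta_rot":[0,0,0],"gripper":40},{"linear":[0,0,0],"delta_rot":[0,0,0],"gripper":40}]'; python3 - <<'E'
from kin import *
st()
c=capture('wrist');cv2.imwrite('pics/w27.png',c['img'])
E
```

```text
time_s: 23.98
tcp_pos: [0.628, 0.1647, 0.1531]
ee_rot: [[0.865, -0.146, 0.479], [-0.128, -0.989, -0.07], [0.484, -0.001, -0.875]]
wrist_force: [-1.1, 3.9, -0.5]
gripper_width: 0.4
t 23.98 tcp [0.628  0.1647 0.1531] gp [0.619  0.166  0.1695] F [-1.1  3.9 -0.5] w 0.4 j [ 28.8  16.9 -40.9  64.4 -18.9  -6.8]
```

View pics/w27.png

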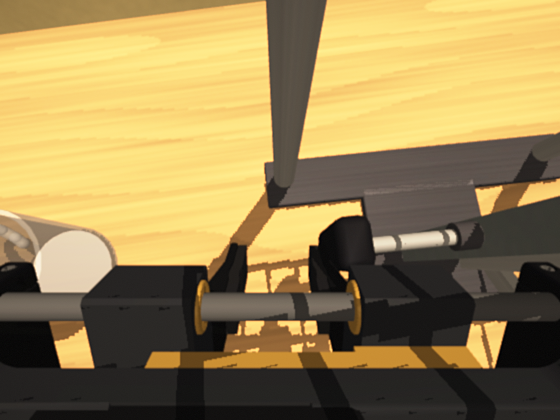

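```bash
python3 -m crank '[{"linear":[0.0009,0.0099,0.0005],"delta_rot":[0,0,0],"gripper":40},{"linear":[0.0006,0.007,0.0004],"delta_rot":[0,0,0],"gripper":40},{"linear":[0,0,0],"delta_rot":[0,0,0],"gripper":40}]'; python3 - <<'E'
from kin import *
st()
c=capture('wrist');cv2.imwrite('pics/w28.png',c['img']);print([proj(c,S(.0145,y,.135)).round(0) for y in(.044,.09,.13)])
E
```

```text
time_s: 24.4
tcp_pos: [0.6274, 0.1478, 0.153]
ee_rot: [[0.865, -0.146, 0.479], [-0.128, -0.989, -0.071], [0.485, 0.0, -0.875]]
wrist_force: [-0.7, 4.6, 0.9]
gripper_width: 0.399
t 24.4 tcp [0.6274 0.1478 0.153 ] gp [0.6185 0.1491 0.1693] F [-0.7  4.6  0.9] w 0.399 j [ 26.8  16.4 -41.8  66.  -17.8  -6.6]
[array([425., 239.]), array([354., 246.]), array([291., 253.])]
```

View pics/w28.png

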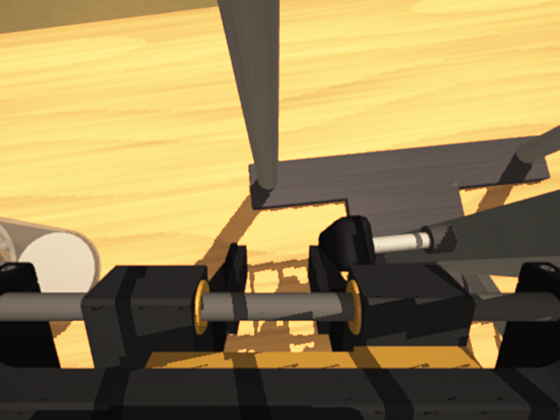

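```bash
python3 -m crank '[{"linear":[0.0006,0.006,0.0003],"delta_rot":[0,0,0],"gripper":40},{"linear":[0,0,0],"delta_rot":[0,0,0],"gripper":40}]'; python3 -m crank '[{"linear":[0.0004,0.004,0.0002],"delta_rot":[0,0,0],"gripper":40},{"linear":[0,0,0],"delta_rot":[0,0,0],"gripper":40}]';python3 -m crank '[{"linear":[0.0004,0.004,0.0002],"delta_rot":[0,0,0],"gripper":40},{"linear":[0,0,0],"delta_rot":[0,0,0],"gripper":40}]'
```

```text
time_s: 24.7
tcp_pos: [0.6273, 0.1437, 0.1531]
ee_rot: [[0.866, -0.143, 0.48], [-0.126, -0.99, -0.068], [0.485, -0.002, -0.875]]
wrist_force: [-2.4, 8.4, 1.4]
gripper_width: 0.399
time_s: 24.95
tcp_pos: [0.6272, 0.1435, 0.1533]
ee_rot: [[0.866, -0.136, 0.481], [-0.122, -0.991, -0.06], [0.485, -0.007, -0.875]]
wrist_force: [-4.2, 14.8, 0.1]
gripper_width: 0.398
time_s: 25.2
tcp_pos: [0.6272, 0.1433, 0.1535]
ee_rot: [[0.867, -0.129, 0.482], [-0.118, -0.992, -0.053], [0.485, -0.011, -0.875]]
wrist_force: [-7.5, 22.3, 0.6]
gripper_width: 0.396
```

```bash
python3 -m crank '[{"linear":[-0.001,-0.014,-0.0005],"delta_rot":[0,0,0],"gripper":40},{"linear":[-0.0005,-0.012,-0.005],"delta_rot":[0,0,0],"gripper":40},{"linear":[0,0,-0.035],"delta_rot":[0,0,0],"gripper":40},{"linear":[0,0,-0.045],"delta_rot":[0,0,0],"gripper":40},{"linear":[0,0,0],"delta_rot":[0,0,0],"gripper":40},{"linear":[0,0,0],"delta_rot":[0,0,0],"gripper":40}]'; python3 - <<'E'
from kin import *
st()
c=capture('wrist');cv2.imwrite('pics/w29.png',c['img']);print([proj(c,S(.0145,y,.192)).round(1) for y in(.09,.099,.108,.112)])
print("rod",[proj(c,S(.0145,y,.135)).round(1) for y in(.044,.09)])
crop(c,330,480,150,260,5,'w30.png')
t=capture("top");crop(t,200,360,90,210,5,"t8.png");print([((proj(t,S(.0145,y,.192))-[200,90])*5).round(0) for y in(.09,.108)])
E
```

```text
time_s: 25.95
tcp_pos: [0.5877, 0.1642, 0.2258]
ee_rot: [[0.866, -0.149, 0.477], [-0.129, -0.989, -0.075], [0.483, 0.003, -0.876]]
wrist_force: [0.1, -0.3, -0.4]
gripper_width: 0.402
t 25.95 tcp [0.5877 0.1642 0.2258] gp [0.5788 0.1656 0.2421] F [ 0.1 -0.3 -0.4] w 0.402 j [ 37.2   9.3 -36.   42.6 -30.9   9.8]
[array([360. , 188.2]), array([347.4, 189.6]), array([334.8, 190.9]), array([329.2, 191.5])]
rod [array([394.6, 198.6]), array([343.3, 204. ])]
[array([228., 362.]), array([194., 361.])]
```

View pics/w29.png

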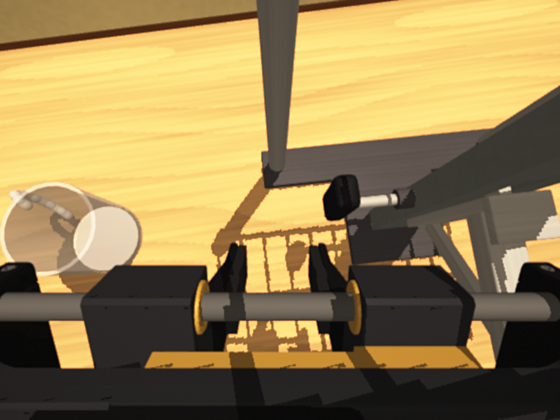

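View pics/t8.png

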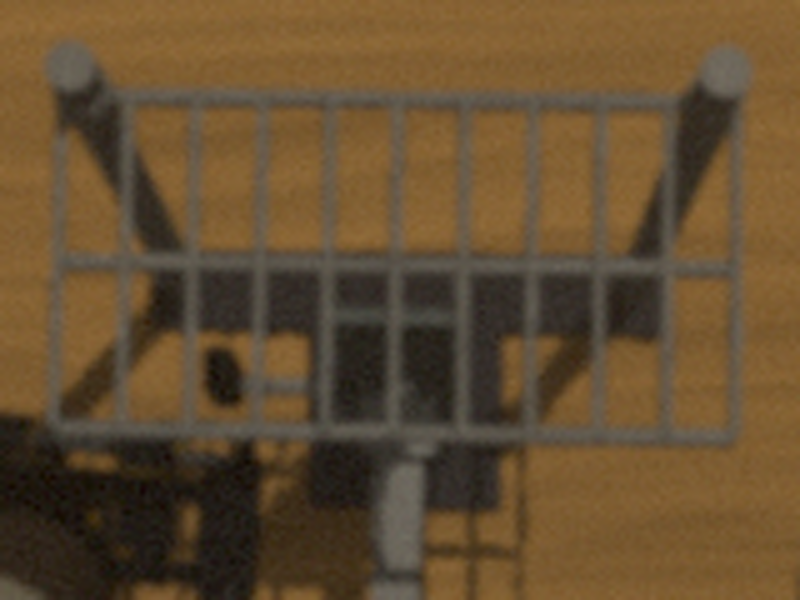

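```bash
python3 -m crank '[{"linear":[-0.02,0,-0.05],"delta_rot":[0,0,0],"gripper":40},{"linear":[-0.03,-0.01,-0.05],"delta_rot":[0,0,0],"gripper":40},{"linear":[-0.03,-0.01,-0.03],"delta_rot":[0,0,0],"gripper":40},{"linear":[0,0,0],"delta_rot":[0,0,0],"gripper":40},{"linear":[0,0,0],"delta_rot":[0,0,0],"gripper":40}]'; python3 - <<'E'
from kin import *
st()
s=capture("scene");cv2.imwrite("pics/s9.png",s["img"]);crop(s,200,340,180,310,4.6,"s10.png")
c=capture('wrist');cv2.imwrite('pics/w31.png',c['img'])
E
```

```text
time_s: 26.68
tcp_pos: [0.4599, 0.2042, 0.3005]
ee_rot: [[0.866, -0.148, 0.477], [-0.128, -0.989, -0.075], [0.483, 0.003, -0.876]]
wrist_force: [1.3, -0.1, -0.4]
gripper_width: 0.401
t 26.68 tcp [0.4599 0.2042 0.3005] gp [0.4509 0.2055 0.3169] F [ 1.3 -0.1 -0.4] w 0.401 j [ 55.6  -3.9 -37.3  35.3 -49.    4.1]
```

View pics/s9.png

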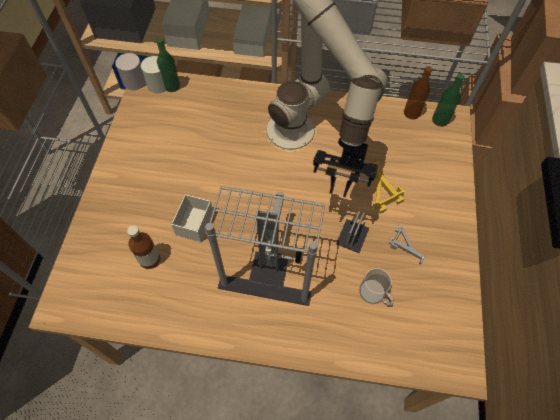

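View pics/s10.png

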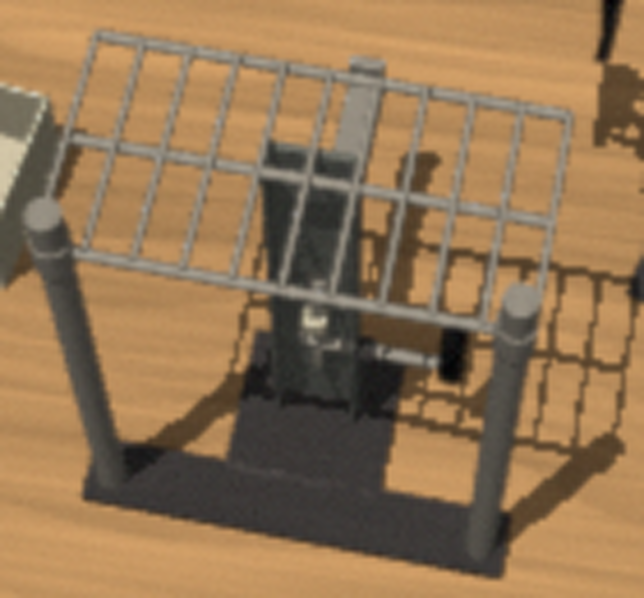

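View pics/w31.png

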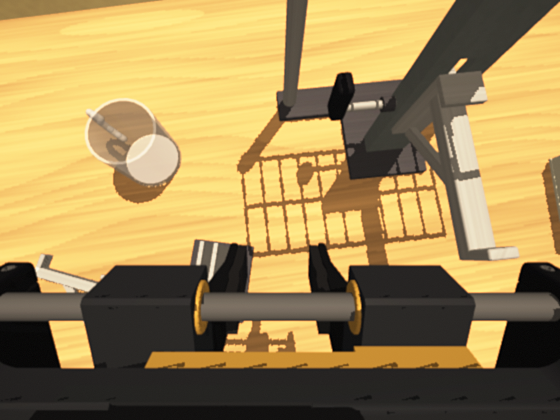

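```bash
python3 - <<'E'
from kin import *
c=capture('wrist');crop(c,400,530,60,270,2.85,'w32.png')
U=lambda p:((proj(c,p)-[400,60])*2.85).round(0).tolist()
for nm,dx,dz,pit in(("home",0,0,0),("+9",0,.009,0),("droop1.9",-.0029,0,1.9)):
    R=Ro.from_euler("y",-pit,degrees=True);f=lambda b:S(*(np.array([dx,0,.19+dz])+R.apply(b)))
    print(nm,"pad b+,b-,f-,f+",[U(f([x,y,.03])) for x,y in((0,.02),(0,-.02),(-.03,-.02),(-.03,.02))],"lug",[U(f([-.172,y,.036])) for y in(.013,-.013)])
print("slot top",[U(S(0,y,.234)) for y in(.008,-.008)],"upright +y edge z.22",U(S(0,.03,.22)),"bottom",U(S(0,.03,.012)))
E
```

```text
home pad b+,b-,f-,f+ [[110.0, 28.0], [230.0, 16.0], [252.0, 100.0], [129.0, 112.0]] lug [[269.0, 556.0], [358.0, 546.0]]
+9 pad b+,b-,f-,f+ [[124.0, 10.0], [248.0, -1.0], [271.0, 84.0], [144.0, 97.0]] lug [[291.0, 555.0], [384.0, 544.0]]
droop1.9 pad b+,b-,f-,f+ [[112.0, 39.0], [233.0, 27.0], [252.0, 113.0], [130.0, 125.0]] lug [[258.0, 571.0], [346.0, 561.0]]
slot top [[171.0, -3.0], [221.0, -8.0]] upright +y edge z.22 [80.0, 31.0] bottom [-98.0, 260.0]
```

View pics/w32.png

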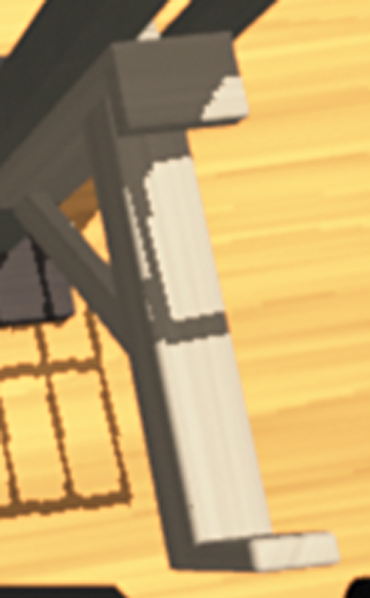

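```bash
python3 -c "
from station import workorder
print(workorder.finish_job())"
```

```text
the job is handed in; nothing more can be done
None
```

The bracket is hooked into both slots and pressed down to its stop, and the lock handle is fully back in. I handed the job in at about 27 s, with the arm clear of everything. No verdict is reported.

**What I did:**
- I pushed the lock handle out until it stopped, about 40 mm. The fingers straddled it rather than gripping it.
- I hooked both claws in until the spine touched the plate, then lowered the bracket on to the catch.
- I pressed the pad down about 9 mm until it stopped dead, at 28 N.
- I pushed the handle in until it stopped, at 22 N.

**Last checks:**
- **Lock:** in the top and scene views the handle is back at its starting position.
- **Height:** the wrist, top and scene views all fit the home height, not the one 9 mm higher.
- **Bystanders:** the tub, bottle and mug look unmoved.

**What did not match:**
- **Sag:** released, the bracket leans about 2–3° arm-down, with the pad's back edge roughly 4–5 mm off the plate. That is close to, perhaps slightly more than, what about 3 mm of hook play would give. I left it.
- **Tool lean:** my fitted arm model found no reachable pose at 40° of lean close to the upright, so I worked at 26–32°.
- **Unexplained contact:** my first approach to the handle met a 12 N contact I could not identify. It went when I backed off a few millimetres.

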